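Re-hang the lift-off door of a bench medicine cabinet

TASK

The door of the small white medicine cabinet was lifted off for cleaning and stands on the bench. Hang it back on the cabinet, holding it wide open as you lower it gently so that both hinge knuckles drop fully onto their pins, then swing it fully shut. Leave what stands in the cabinet and around it where it is.

Things in the scene. Friction and masses are not known exactly. Their poses are not given: they have to be found in the camera images.
- door_center (a point): Centre of the loose door's white panel (mid-thickness, half-way up): 170 mm wide, 150 mm high, 10 mm thick, about 0.3 kg. Own axes: -x to the outside face (thin bar handle near the free edge, 24 mm out), +x to the inside face (bin), -y along the width to the hinge edge, z up. The hinge axis is 96 mm from here along -y. At the start the door stands upright on the bench, this point 75 mm above it.
- door: The loose door as a whole; origin in the middle of the panel's underside, 75 mm below door_center; same axes.
- door_top (a point): Middle of the door's top edge, 75 mm above door_center, same axes. The plain panel can be pinched here from above across its 10 mm; its weight is nearly balanced here. The upper 50 mm of both faces is clear at this place. Lower down on the inside is a storage bin, 125 mm wide, 42 mm deep, 42 mm high, on which the door stands by itself.
- knuckle_low (a point): Mouth (centre of the open lower end) of the door's lower hinge knuckle: an upright steel tube, 19 mm outside, 10 mm bore, 22 mm long, standing out from the hinge edge. It lies 96 mm along the door's -y from door_center and 10 mm above the door's underside. Axes as the door's.
- knuckle_high (a point): Mouth of the upper hinge knuckle, of the same size, 108 mm above the lower one on the same axis.
- pin_low (a point): Foot of the cabinet's lower hinge pin, the shoulder on which the knuckle rests; 28 mm above the bench. The pin stands up from here: 8 mm thick, 22 mm high, the upper 7 mm tapering to a 3 mm tip. The door is fully home with knuckle_low here and knuckle_high at pin_high; about 1 mm of play then lets its free edge sag some 3 mm. Axes as the cabinet's.
- pin_high (a point): Foot of the upper hinge pin, of the same size, straight above the lower one by 108 mm; 136 mm above the bench.
- doorway (a point): Where door_center lies when the door is hung and shut; the door then has the cabinet's yaw. Opened by an angle, its yaw is the cabinet's plus that angle (anticlockwise from above): at 90 degrees its free edge points straight out from the front and its outside faces the cabinet's -y. It swings freely and stays where it is left. Hung, its top edge is 168 mm above the bench.
- cabinet: White steel cabinet fixed to the bench, 130 mm deep, 170 wide, 180 high. Origin: centre of its underside; -x is its open front, -y its right side with the hinge pins outside the wall (axis 71 mm in front of the origin, 97 mm to -y). The roof overhangs the front by 6 mm, 7 mm above a shut door, so the door goes on or off only while open. It closes against the side walls' front edges.
- jar_in: White screw jar, 39 mm across, 60 mm high, standing free in the rear of the cabinet; origin under its centre.
- bottle_in: Small tablet bottle, 38 mm across, 68 mm high, standing free in the rear of the cabinet beside the jar; origin under its centre.
- bottle_out: Tablet bottle, 42 mm across, 74 mm high, standing on the bench to the right of the cabinet; origin under its centre.
- jar_out: Large white screw jar, 62 mm across, 84 mm high, standing on the bench to the right of the cabinet; origin under its centre.
- carton: Tall carton, 61 x 86 mm, 160 mm high, standing on the bench to the left of the cabinet; origin under its centre.

How it is judged:
On the way:
1. both knuckles sit fully down on their pins while the door stands open (distance between knuckle_low and pin_low below 0.004 m and distance between knuckle_high and pin_high below 0.004 m and angle between the x axis of door_center and the x axis of cabinet, either way round above 0.5 rad), for 0.2 s.
At the end, for the whole second after the job is handed in: Both knuckle mouths are within 4 mm of the feet of their pins, the door's centre is within 9 mm of the doorway point and its panel within 0.05 rad of parallel to the cabinet's front: hung and shut (distance between knuckle_low and pin_low below 0.004 m and distance between knuckle_high and pin_high below 0.004 m and distance between door_center and doorway below 0.009 m and angle between the x axis of door_center and the x axis of cabinet, either way round below 0.05 rad); the robot touches nothing.
It fails at once if the jar or the bottle inside the cabinet is pushed more than 30 mm or tipped (distance of any of jar_in, bottle_in from where it was at the start of the episode above 0.03 m or angle between any of jar_in, bottle_in's own z axis and vertical above 0.4 rad).
It fails at once if the bottle, the large jar or the carton beside the cabinet is pushed more than 30 mm or tipped (distance of any of bottle_out, jar_out, carton from where it was at the start of the episode above 0.03 m or angle between any of bottle_out, jar_out, carton's own z axis and vertical above 0.4 rad).
It fails at once if the open door is dropped or rammed onto its hinges (contact force between door and cabinet above 60 N and angle between the x axis of door_center and the x axis of cabinet, either way round above 0.5 rad).
It also fails if it takes over 64 s, if anything falls off the work surface, if the arm or the gripper's body presses on something with over 40 N, if the wrist force passes 120 N, or if a joint passes its speed limit or range.

ROBOT

A 6-joint arm with a two-finger parallel gripper is mounted at the origin on a cart in front of the work surface, level with it; the furniture and walls round the work are solid. World frame = base frame: x ahead of the robot, y to its left, z up, the work surface at z = 0. Lengths are in m, angles in rad, forces in N, time in s.
With the tool pointing down it reaches from about 0.375 to 0.925 m from the base axis. Payload 5.7 kg.
Tool frame: the origin (TCP) lies on the centre line of the jaws, within the pads' length; the fingertips stand 22 mm ahead of it and the grasp point (between the pads) lies 3 mm ahead of it; z points along the fingers, y is the direction in which the jaws open and shut (so a half turn about z gives the same grasp; the last joint's range is limited). The gripper opens to 88 mm and grips with 3 to 60 N. Pads are 20 mm wide; open, the fingers measure 115 mm over their backs; the gripper's body (75 mm by 178 mm) begins 61 mm behind the grasp point.
Start: joints at [-0.115, 0.359, 1.51, -0, 1.272, -0.115], TCP at [0.6, -0, 0.245] pointing down, gripper open.
Joint ranges: [-2.97, 2.97], [-1.01, 2.36], [0.21, 2.38], [-0.96, 4.11], [0.2, 2.71], [-2.98, 2.98]. Speed limits (rad/s): [2.39, 2.39, 3.14, 3.14, 3.14, 3.14].

INTERFACE

Orientations are given as a 3x3 rotation matrix whose columns are the frame's x, y, z axes.
In Python, from cell import manip gives the robot as it stands.
- The arm moves only by the tool carry_out, never from a script. Its argument "increments" is a list of rows, each a list of 7 numbers: the turn, a rotation vector about the tool's x, y, z in rad, then the shift along the tool's x, y, z in m, then the gripper command: -1 is shut, 1 is fully open, values between are in proportion. A call has exactly 10 rows; each row is the pose to reach, as a shift and turn from the pose commanded when the call began, along the tool's axes at that moment; what a row does not reach only later rows make up. A row lasts 1/12 s, in which the tool goes at most 41.7 mm and 7.16 degrees, less where a joint would pass 70% of its speed; a pose out of reach is approached as far as the arm can. A call with a gripper value outside its range is refused whole. The fingers move at their own pace and stop on an object; the grip force is fixed at half the most. Time passes only in rows, so rows that repeat a pose let the fingers close, or fill a call up. It gives the time, the measured TCP pose, the force and the opening at its end, in the units of the state.
- manip.sense(): the state, without advancing time (a new reading comes with each control period).
- manip.camera(name): name is "scene" or "side" or "wrist"; returns (picture, depth): 400x640x3 uint8, red, green, blue; 400x640 float32, m along the optical axis (not along the pixel's ray), 0 where there is no reading.
- manip.camera_model(name): a dict with "K" (3x3 intrinsics, pixels), "R" (3x3) and "t" (3): a world point X has camera coordinates R X + t; the wrist camera has in their place "T_tool_cam" (4x4, takes a point from camera to tool coordinates, whose origin is the TCP and whose axes are the flange's). Camera axes: x right, y down, z forward; pixel columns grow to the right and rows downward; lengths in m; the calibration is good to about 2 mm. A picture is of the moment at which its call begins: read the wrist's pose just before it. camera_model takes no time and is no camera call.
- manip.finish_job(): hands the job in, once; it reports no verdict.
The state is a dict: "time": time; "qpos": joint angles; "qvel": joint speeds; "joint_efforts": joint torques, N m; "tool_pos": TCP position; "tcp_rot": TCP orientation; "contact_force": force on the tool from outside, world axes, zero at the start; "wrist_torque": the same for the moment, N m; "finger_gap": finger opening in m.
Only numpy, scipy, OpenCV 4.12 (cv2) and the standard library are available. Lean on these libraries where they do the work, as an engineer would, in place of code of your own. Each camera call takes 0.05 s, during which the arm holds its last target.

## Working session

There is one attempt and no reset: what is moved stays moved. The work goes in short steps, Python scripts to look and compute and a tool call to move; the robot and the scene stay as the last step left them, time stands still between calls to the robot, and variables do not carry over. Pictures are saved under pics/ and viewed, and the job is handed in when it is done.

Besides the shell and the picture viewer there is one more tool, called after "Request:" by a JSON object that holds its "name" and its "arguments", one argument or row to a line. carry_out: Moves the arm, as the interface text tells. Its arguments: {"type":"object","properties":{"increments":{"type":"array","items":{"type":"array","items":{"type":"number"}}}},"required":["increments"]}

```bash
ls; mkdir -p pics
python3 - <<'E'
from cell import manip
import cv2,numpy as np
s=manip.sense();print({k:np.round(v,4).tolist() for k,v in s.items()})
for n in ['scene','side','wrist']:
    p,d=manip.camera(n);cv2.imwrite(f'pics/{n}0.png',p[:,:,::-1]);np.save(f'pics/{n}0.npy',d)
    m=manip.camera_model(n);print(n,{k:np.round(v,4).tolist() for k,v in m.items()})
E
```

```text
pics
{'time': 0.0, 'qpos': [-0.1151, 0.3595, 1.5114, -0.0, 1.2725, -0.1151], 'qvel': [-0.0016, -0.0002, -0.0002, -0.0005, 0.0012, -0.0006], 'joint_efforts': [-0.002, -51.5376, -27.0722, 0.0673, 0.0349, -0.0002], 'tool_pos': [0.5994, 0.0001, 0.2438], 'tcp_rot': [[-0.0, 1.0, -0.0018], [1.0, 0.0, 0.0002], [0.0002, -0.0018, -1.0]], 'contact_force': [0.3953, 0.465, -0.8788], 'wrist_torque': [-0.0126, -0.0168, -0.0057], 'finger_gap': 0.088}
scene {'K': [[461.3562, 0.0, 318.7076], [0.0, 461.3562, 200.919], [0.0, 0.0, 1.0]], 'R': [[0.3174, -0.9481, 0.0172], [-0.6338, -0.2256, -0.7399], [0.7054, 0.2239, -0.6725]], 't': [-0.2393, 0.4584, 0.7801]}
side {'K': [[408.9304, 0.0, 319.342], [0.0, 408.9304, 194.7948], [0.0, 0.0, 1.0]], 'R': [[0.8366, -0.5479, -0.0044], [-0.3665, -0.5537, -0.7477], [0.4072, 0.6271, -0.6641]], 't': [-0.5445, 0.283, 0.7693]}
wrist {'K': [[331.2687, 0.0, 311.1723], [0.0, 331.2687, 195.613], [0.0, 0.0, 1.0]], 'T_tool_cam': [[0.0007, -0.9558, -0.294, 0.0807], [1.0, 0.0005, 0.0009, -0.0009], [-0.0007, -0.294, 0.9558, -0.1401], [0.0, 0.0, 0.0, 1.0]]}
```

View pics/scene0.png

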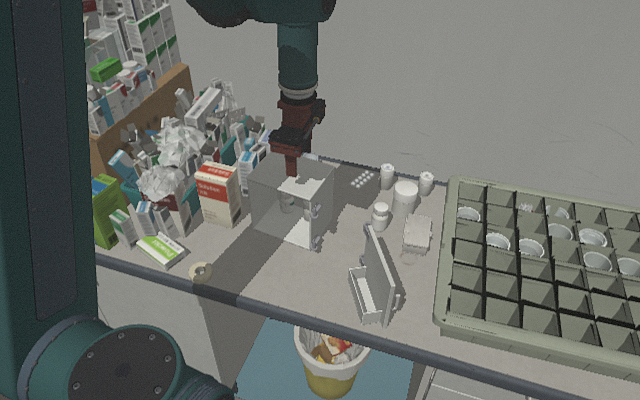

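View pics/side0.png

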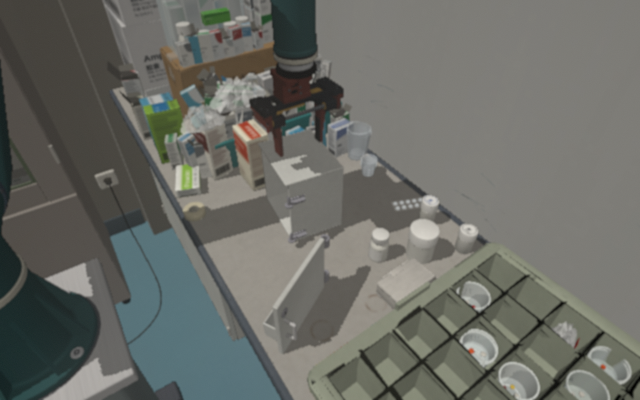

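View pics/wrist0.png

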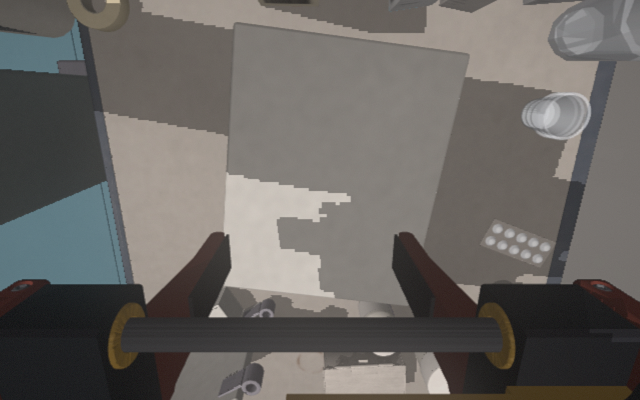

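The scene view shows the cabinet (centre near 300,205), with the door standing at (375,275), its bin facing left. The large jar and bottle (380–405, 190–215) are between them. In the wrist view the roof fills the centre and the pins are at about (265,310) and (250,375). Next I'll get world points from the depth images.

```bash
cat > h.py <<'E'
from cell import manip
import numpy as np,cv2
def cloud(n,d,s=None):
    m=manip.camera_model(n);K=m['K'];v,u=np.mgrid[0:400,0:640]
    P=np.stack([(u-K[0,2])/K[0,0]*d,(v-K[1,2])/K[1,1]*d,d],-1)
    if n=='wrist':
        T=m['T_tool_cam'];P=P@T[:3,:3].T+T[:3,3];W=P@np.array(s['tcp_rot']).T+s['tool_pos']
    else: W=(P-m['t'])@m['R']
    W[d<=0]=np.nan
    return W
def proj(n,X,s=None):
    m=manip.camera_model(n);X=np.atleast_2d(X)
    if n=='wrist':
        T=m['T_tool_cam'];X=(X-s['tool_pos'])@np.array(s['tcp_rot']);C=(X-T[:3,3])@T[:3,:3]
    else: C=X@m['R'].T+m['t']
    q=C@m['K'].T;return q[:,:2]/q[:,2:]
def rayz(n,uv,z,s=None):
    m=manip.camera_model(n);uv=np.atleast_2d(uv).astype(float)
    r=np.c_[uv,np.ones(len(uv))]@np.linalg.inv(m['K']).T
    if n=='wrist':
        T=m['T_tool_cam'];R=np.array(s['tcp_rot'])
        o=R@T[:3,3]+s['tool_pos'];r=r@T[:3,:3].T@R.T
    else: o=-m['R'].T@m['t'];r=r@m['R']
    return o+r*((z-o[2])/r[:,2])[:,None]
E
python3 - <<'E'
from h import *
s=manip.sense()
for n in ['scene','side','wrist']:
    d=np.load(f'pics/{n}0.npy');W=cloud(n,d,s)
    print(n,'bench z',np.nanmedian(W[(abs(W[...,2])<.02)][:,2]))
    for nm,lo,hi,box in [('roof',.172,.188,(.45,.8,-.12,.15)),('doortop',.143,.157,(.3,.7,-.5,-.1))]:
        k=(W[...,2]>lo)&(W[...,2]<hi)&(W[...,0]>box[0])&(W[...,0]<box[1])&(W[...,1]>box[2])&(W[...,1]<box[3])
        if k.sum()>20:
            p=W[k];r=cv2.minAreaRect((p[:,:2]*1000).astype(np.float32));print(nm,k.sum(),r,'z',np.median(p[:,2]))
for n,(x,y,w,h) in {'scene':(240,140,220,200),'side':(220,110,260,250),'wrist':(60,250,400,150)}.items():
    im=cv2.imread(f'pics/{n}0.png')[y:y+h,x:x+w];f=min(800/w,600/h);cv2.imwrite(f'pics/{n}0z.png',cv2.resize(im,None,fx=f,fy=f,interpolation=cv2.INTER_CUBIC));print(n,f)
E
```

```text
scene bench z 0.0010978685875429016
roof 2341 ((612.6423950195312, 28.40972900390625), (172.23492431640625, 137.7855682373047), 83.65914154052734) z 0.1810743768141319
doortop 371 ((462.4602966308594, -228.0526123046875), (176.51492309570312, 12.063857078552246), 29.0203800201416) z 0.15033386290822426
side bench z 0.0012263172035114206
roof 2729 ((613.3214111328125, 25.38134002685547), (172.95126342773438, 137.5567626953125), 82.97335815429688) z 0.1807972770947924
doortop 568 ((459.911376953125, -232.13685607910156), (170.69955444335938, 10.850288391113281), 29.497533798217773) z 0.15035924935197545
wrist bench z 3.556494349547801e-05
roof 53919 ((612.2551879882812, 27.168800354003906), (170.09083557128906, 136.45016479492188), 82.99803161621094) z 0.1800751890815283
doortop 88 ((524.85888671875, -188.619873046875), (19.043270111083984, 8.450340270996094), 0.7395080924034119) z 0.14559310644071766
scene 3.0
side 2.4
wrist 2.0
```

```bash
ls pics
```

```text
scene0.npy
scene0.png
scene0z.png
side0.npy
side0.png
side0z.png
wrist0.npy
wrist0.png
wrist0z.png
```

View pics/scene0z.png

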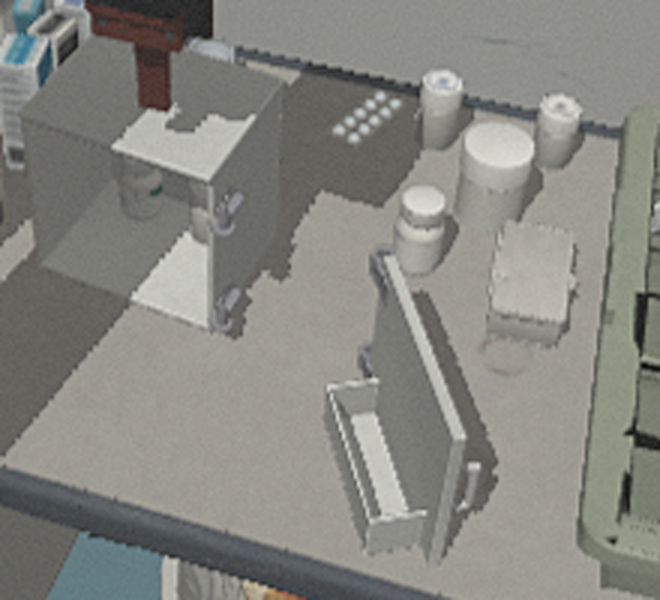

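View pics/side0z.png

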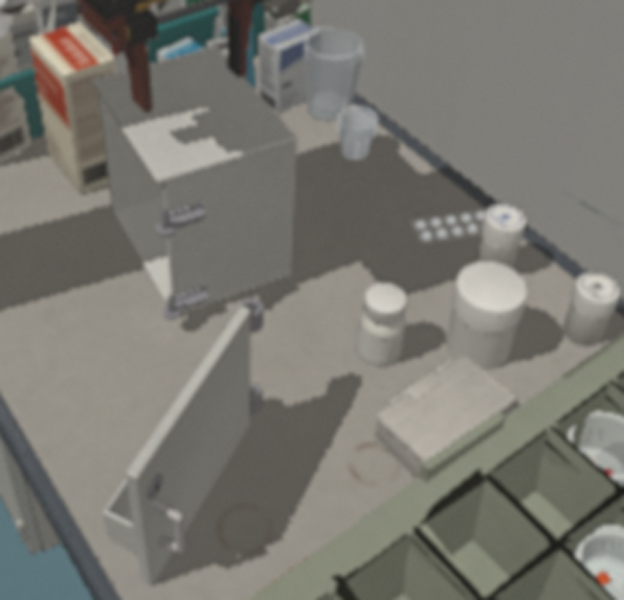

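View pics/wrist0z.png

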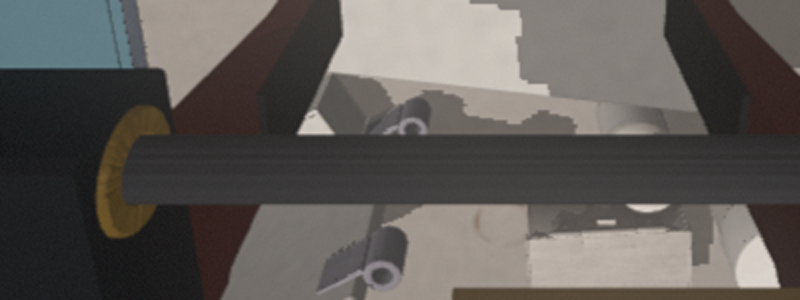

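Measured so far, in mm:

| Item | x | y | Yaw |
|---|---|---|---|
| Roof centre | 612.5 | 27 | −7° |
| Door centre | ~460.5 | −230.5 | ~119° (opening about 126°) |
| Hinge axis | ~533 | −61 | – |

I'll move above the door with the jaws across its thickness and look with the wrist camera.

Request:
{"name": "carry_out", "arguments": {
  "increments": [
    [0,0,0.106,-0.023,-0.014,-0.01,1],
    [0,0,0.212,-0.046,-0.028,-0.02,1],
    [0,0,0.318,-0.069,-0.042,-0.03,1],
    [0,0,0.424,-0.092,-0.056,-0.04,1],
    [0,0,0.53,-0.115,-0.07,-0.05,1],
    [0,0,0.636,-0.138,-0.083,-0.055,1],
    [0,0,0.742,-0.161,-0.097,-0.055,1],
    [0,0,0.848,-0.184,-0.111,-0.055,1],
    [0,0,0.954,-0.207,-0.125,-0.055,1],
    [0,0,1.061,-0.23,-0.139,-0.055,1]
  ]
}}

```text
time: 0.98
tool_pos: [0.46, -0.2308, 0.2995]
tcp_rot: [[0.875, 0.484, -0.0], [0.484, -0.875, 0.0], [-0.0, -0.0, -1.0]]
contact_force: [0.0, -0.1, 0.5]
finger_gap: 0.0878
```

Run:
```python
from h import *
s=manip.sense();print(np.round(s['tool_pos'],4),np.round(s['tcp_rot'],4).tolist(),s['qvel'].round(3) if hasattr(s['qvel'],'round') else '')
import pickle;pickle.dump(s,open('pics/s1.pkl','wb'))
p,d=manip.camera('wrist');cv2.imwrite('pics/wrist1.png',p[:,:,::-1]);np.save('pics/wrist1.npy',d)
W=cloud('wrist',d,s)
k=(W[...,2]>.145)&(W[...,2]<.156)&(W[...,1]<-.1)&(W[...,0]<.6)
pp=W[k];r=cv2.minAreaRect((pp[:,:2]*1000).astype(np.float32));print(k.sum(),r,np.median(pp[:,2]))
k=(W[...,2]>.17)&(W[...,2]<.19)&(W[...,1]>-.1)
print(k.sum())
```

```text
[ 0.46   -0.2308  0.2995] [[0.8753, 0.4835, -0.0004], [0.4835, -0.8753, 0.0002], [-0.0002, -0.0003, -1.0]] [-0.631 -0.049  0.064  0.001 -0.019  0.648]
1973 ((458.4176025390625, -231.20831298828125), (169.51510620117188, 9.997201919555664), 29.676607131958008) 0.149762791673252
0
```

View pics/wrist1.png

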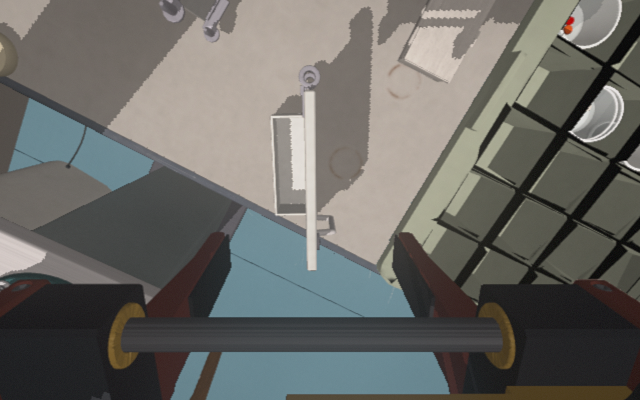

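The wrist view shows the door's top edge (310,90)–(312,270), with the upper knuckle at (308,76). The cabinet hinges are at the top left, (172,8) and (213,30). The arm was still moving, so I'll measure again now that it has settled.

Run:
```python
from h import *
for i in range(4):
    s=manip.sense()
    p,d=manip.camera('wrist')
    W=cloud('wrist',d,s)
    k=(W[...,2]>.145)&(W[...,2]<.156)&(W[...,1]<-.1)&(W[...,0]<.6)
    pp=W[k];r=cv2.minAreaRect((pp[:,:2]*1000).astype(np.float32))
    print(s['time'],np.round(s['tool_pos'],4),np.abs(s['qvel']).max().round(3),np.round(r[0],2),np.round(r[1],1),round(r[2],2))
cv2.imwrite('pics/w2z.png',cv2.resize(p[0:120,120:360,::-1],None,fx=3.3,fy=3.3,interpolation=cv2.INTER_CUBIC));np.save('pics/w2.npy',d)
a=np.degrees(np.arctan2(s['tcp_rot'][1][0],s['tcp_rot'][0][0]));print('tool x angle',a)
```

```text
1.0333 [ 0.458  -0.2345  0.2995] 0.119 [ 458.61 -231.1 ] [169.2  10. ] 29.7
1.0833 [ 0.4592 -0.2326  0.2995] 0.061 [ 458.7  -231.05] [168.6  10. ] 29.68
1.1333 [ 0.4601 -0.2311  0.2995] 0.043 [ 458.32 -231.28] [169.7  10. ] 29.68
1.1833 [ 0.4607 -0.2302  0.2995] 0.028 [ 458.41 -230.87] [169.5   9.7] 29.48
tool x angle 29.192598323810543
```

View pics/w2z.png

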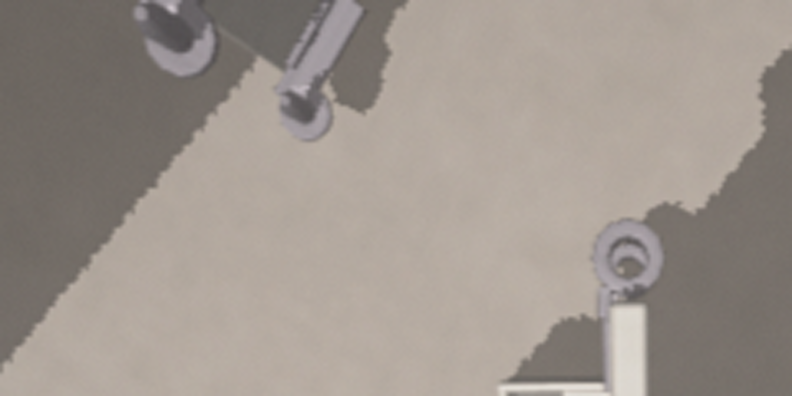

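Both the door's knuckle ring and the pin feet show in one view. In the crop the knuckle ring is at (628,257), the upper pin foot at about (180,42) and the lower at about (305,110). I'll cast these onto their known heights.

Run:
```python
from h import *
s=manip.sense()
z=lambda a:np.array(a)/3.3+[120,0]-0.35
print('knuckle', rayz('wrist',z([628,257]),.140,s))
print('pinhi foot', rayz('wrist',z([180,42]),.136,s),'tip',rayz('wrist',z([140,12]),.158,s))
print('pinlo foot', rayz('wrist',z([305,110]),.028,s),'tip',rayz('wrist',z([284,88]),.050,s))
```

```text
knuckle [[ 0.54199704 -0.18285036  0.14      ]]
pinhi foot [[ 0.53161933 -0.06109923  0.136     ]] tip [[ 0.53281177 -0.06014239  0.158     ]]
pinlo foot [[ 0.53339564 -0.06036807  0.028     ]] tip [[ 0.53585283 -0.05876035  0.05      ]]
```

Request:
{"name": "carry_out", "arguments": {
  "increments": [
    [0,0,-0.006,-0.0027,0,0.02,1],
    [0,0,-0.006,-0.0027,0,0.045,1],
    [0,0,-0.006,-0.0027,0,0.07,1],
    [0,0,-0.006,-0.0027,0,0.095,1],
    [0,0,-0.006,-0.0027,0,0.12,1],
    [0,0,-0.006,-0.0027,0,0.14,1],
    [0,0,-0.006,-0.0027,0,0.155,1],
    [0,0,-0.006,-0.0027,0,0.163,1],
    [0,0,-0.006,-0.0027,0,0.163,0],
    [0,0,-0.006,-0.0027,0,0.163,-0.5]
  ]
}}

```text
time: 2.07
tool_pos: [0.4591, -0.2307, 0.1367]
tcp_rot: [[0.869, 0.495, -0.0], [0.495, -0.869, 0.0], [-0.0, -0.0, -1.0]]
contact_force: [0.7, -0.7, -0.8]
finger_gap: 0.0778
```

Request:
{"name": "carry_out", "arguments": {
  "increments": [
    [0,0,0,0,0,0,-1],
    [0,0,0,0,0,0,-1],
    [0,0,0,0,0,0,-1],
    [0,0,0,0,0,0,-1],
    [0,0,0,0,0,0,-1],
    [0,0,0,0,0,0,-1],
    [0,0,0,0,0,0,-1],
    [0,0,0,0,0,0,-1],
    [0,0,0,0,0,0,-1],
    [0,0,0,0,0,0,-1]
  ]
}}

```text
time: 2.9
tool_pos: [0.4586, -0.2313, 0.1366]
tcp_rot: [[0.87, 0.493, -0.0], [0.493, -0.87, 0.0], [-0.0, -0.0, -1.0]]
contact_force: [0.6, -0.2, -0.2]
finger_gap: 0.011
```

Request:
{"name": "carry_out", "arguments": {
  "increments": [
    [0,0,0,0,0,0,-1],
    [0,0,0,0,0,-0.003,-1],
    [0,0,0,0,0,-0.01,-1],
    [0,0,0,0,0,-0.02,-1],
    [0,0,0,0,0,-0.03,-1],
    [0,0,0,0,0,-0.04,-1],
    [0,0,0,0,0,-0.05,-1],
    [0,0,0,0,0,-0.056,-1],
    [0,0,0,0,0,-0.058,-1],
    [0,0,0,0,0,-0.058,-1]
  ]
}}

```text
time: 3.73
tool_pos: [0.459, -0.2316, 0.1955]
tcp_rot: [[0.87, 0.493, 0.001], [0.493, -0.87, -0.001], [0.001, 0.001, -1.0]]
contact_force: [-0.0, -0.5, -4.4]
finger_gap: 0.0098
```

```bash
cat > look.py <<'E'
from h import *
import sys
t=sys.argv[1]
s=manip.sense();print(s['time'],np.round(s['tool_pos'],4),'xang',np.degrees(np.arctan2(s['tcp_rot'][1][0],s['tcp_rot'][0][0])).round(2),'F',np.round(s['contact_force'],1),'M',np.round(s['wrist_torque'],2),'gap',round(float(s['finger_gap']),4))
for n in sys.argv[2:]:
    c=n.split(':');n=c[0]
    p,d=manip.camera(n);np.save(f'pics/{n}{t}.npy',d);im=p[:,:,::-1]
    if len(c)>1:
        x,y,w,h=map(int,c[1].split(','));f=min(800/w,600/h);im=cv2.resize(im[y:y+h,x:x+w],None,fx=f,fy=f,interpolation=cv2.INTER_CUBIC);print(n,'scale',f)
    cv2.imwrite(f'pics/{n}{t}.png',im)
E
python3 look.py 3 wrist side
```

```text
3.7333 [ 0.459  -0.2316  0.1955] xang 29.55 F [-0.  -0.5 -4.4] M [ 0.01  0.08 -0.02] gap 0.0098
```

View pics/wrist3.png

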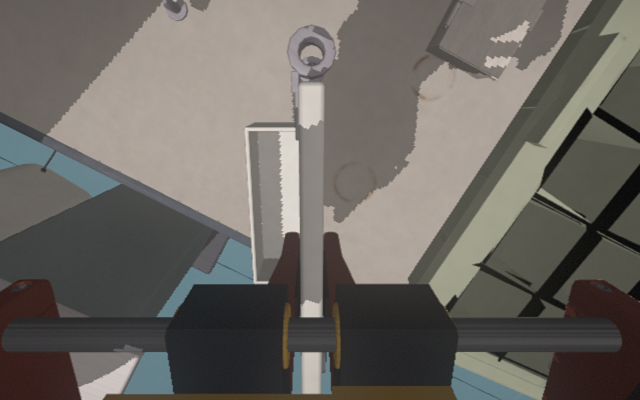

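View pics/side3.png

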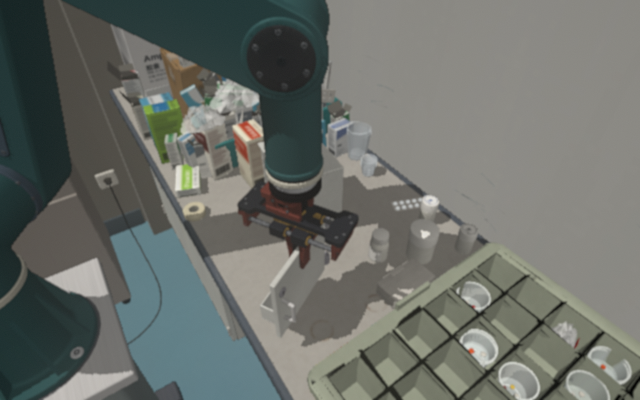

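The door is held and off the bench. The wrist view shows the knuckle ring at (311,52) and the lower pin at (175,10). I'll check the tilt along the top edge and locate the knuckle.

Run:
```python
from h import *
s=manip.sense();print(s['time'],np.round(s['tool_pos'],4),np.round(s['tcp_rot'],4).tolist())
p,d=manip.camera('wrist');W=cloud('wrist',d,s)
R=np.array(s['tcp_rot']);T=(W-s['tool_pos'])@R   # tool coords
k=(np.abs(T[...,1])<.02)&(T[...,0]>.01)&(T[...,0]<.09)&(T[...,2]<0)&(T[...,2]>-.03)
q=T[k];print('top z_tool median',np.median(q[:,2]),len(q))
A=np.c_[q[:,0],np.ones(len(q))];print('z slope',np.linalg.lstsq(A,q[:,2],rcond=None)[0],'y slope',np.linalg.lstsq(A,q[:,1],rcond=None)[0],'xmax',q[:,0].max(),'y range',np.percentile(q[:,1],[2,98]))
kk=(T[...,0]>.083)&(T[...,0]<.112)&(np.abs(T[...,1])<.02)&(T[...,2]<.008)&(T[...,2]>-.02)
q=T[kk];print('knuckle tool',len(q),np.median(q[:,2]),cv2.minEnclosingCircle((q[:,:2]*1000).astype(np.float32)), q[:,:2].min(0),q[:,:2].max(0))
z0=s['tool_pos'][2]+.0
im=p[0:110,220:400,::-1];cv2.imwrite('pics/w3z.png',cv2.resize(im,None,fx=4.4,fy=4.4,interpolation=cv2.INTER_CUBIC))
```

```text
3.8333 [ 0.4584 -0.2312  0.1945] [[0.8699, 0.4932, -0.0004], [0.4932, -0.8699, 0.0002], [-0.0002, -0.0004, -1.0]]
top z_tool median -0.013170422452563403 6473
z slope [ 0.08247782 -0.01668808] y slope [-0.01569518  0.00053311] xmax 0.08999981016500354 y range [-0.01324953  0.01355216]
knuckle tool 1800 -0.003132402408505773 ((93.51801300048828, -1.5777826309204102), 12.014847755432129) [ 0.08309658 -0.00928927] [0.10508994 0.00947328]
```

View pics/w3z.png

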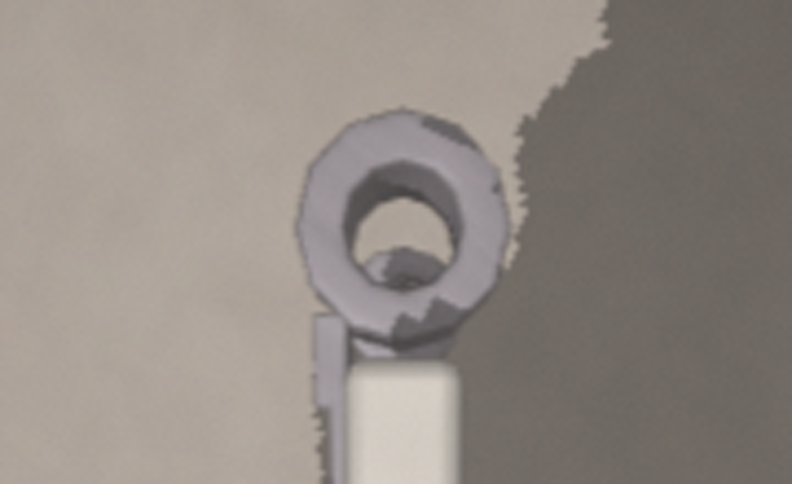

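Run:
```python
from h import *
s=manip.sense();R=np.array(s['tcp_rot'])
d=np.load('pics/wrist3.npy');
p,d=manip.camera('wrist');W=cloud('wrist',d,s);T=(W-s['tool_pos'])@R
k=(np.abs(T[...,1])<.0035)&(T[...,0]>.02)&(T[...,0]<.085)&(T[...,2]<-.005)&(T[...,2]>-.03)
q=T[k];A=np.c_[q[:,0],np.ones(len(q))];print(len(q),'z slope',np.linalg.lstsq(A,q[:,2],rcond=None)[0])
for b in np.arange(.02,.085,.01):
    m=abs(q[:,0]-b)<.005;print(round(b,2),np.median(q[m,2]).round(5) if m.any() else None)
K=rayz('wrist',[311.3,50.3],s['tool_pos'][2]+.0033,s);print('knuckle',K,'tool',(K-s['tool_pos'])@R)
print(np.round(s['tool_pos'],4),'shift to pin',np.array([.5328,-.0607])-K[0,:2])
dl=np.array([.5328,-.0607,0])-K[0];dl[2]=0;print('tool shift',dl@R)
```

```text
2931 z slope [ 0.00149378 -0.01346152]
0.02 -0.01338
0.03 -0.01341
0.04 -0.01336
0.05 -0.01344
0.06 -0.01342
0.07 -0.01336
0.08 -0.01331
knuckle [[ 0.54175787 -0.18371532  0.19751423]] tool [[ 9.59945110e-02  1.36725131e-05 -3.34828489e-03]]
[ 0.4582 -0.2311  0.1942] shift to pin [-0.00895787  0.12301532]
tool shift [ 5.28871767e-02 -1.11426897e-01  7.58468332e-05]
```

The door hangs level and the knuckle is at tool x = 96 mm, y = 0. I'll move it over the pins, staying above the tips.

Request:
{"name": "carry_out", "arguments": {
  "increments": [
    [0,0,0,0.003,-0.006,0,-1],
    [0,0,0,0.009,-0.018,0,-1],
    [0,0,0,0.016,-0.033,0,-1],
    [0,0,0,0.023,-0.049,0,-1],
    [0,0,0,0.031,-0.065,0,-1],
    [0,0,0,0.039,-0.081,0,-1],
    [0,0,0,0.045,-0.095,0,-1],
    [0,0,0,0.05,-0.105,0,-1],
    [0,0,0,0.0525,-0.1105,0,-1],
    [0,0,0,0.0525,-0.111,0,-1]
  ]
}}

```text
time: 4.77
tool_pos: [0.4491, -0.1073, 0.1945]
tcp_rot: [[0.869, 0.495, -0.001], [0.495, -0.869, 0.001], [-0.0, -0.001, -1.0]]
contact_force: [0.6, -0.1, -3.7]
finger_gap: 0.0096
```

Request:
{"name": "carry_out", "arguments": {
  "increments": [
    [0,0,0,0,0,0,-1],
    [0,0,0,0,0,0,-1],
    [0,0,0,0,0,0,-1],
    [0,0,0,0,0,0,-1],
    [0,0,0,0,0,0,-1],
    [0,0,0,0,0,0,-1],
    [0,0,0,0,0,0,-1],
    [0,0,0,0,0,0,-1],
    [0,0,0,0,0,0,-1],
    [0,0,0,0,0,0,-1]
  ]
}}

```text
time: 5.6
tool_pos: [0.4495, -0.1089, 0.1946]
tcp_rot: [[0.87, 0.493, -0.0], [0.493, -0.87, 0.0], [-0.0, -0.0, -1.0]]
contact_force: [-0.2, -0.2, -4.2]
finger_gap: 0.01
```

```bash
python3 look.py 4 wrist:210,0,200,150 side:200,140,200,150 scene:240,140,200,150
```

```text
5.6 [ 0.4495 -0.1089  0.1946] xang 29.55 F [-0.2 -0.2 -4.2] M [0.05 0.1  0.01] gap 0.01
wrist scale 4.0
side scale 4.0
scene scale 4.0
```

View pics/wrist4.png

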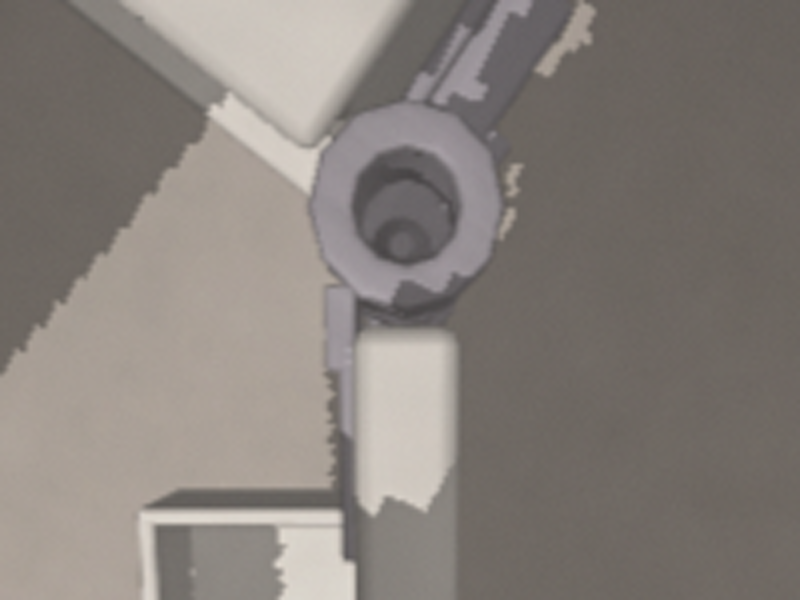

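View pics/side4.png

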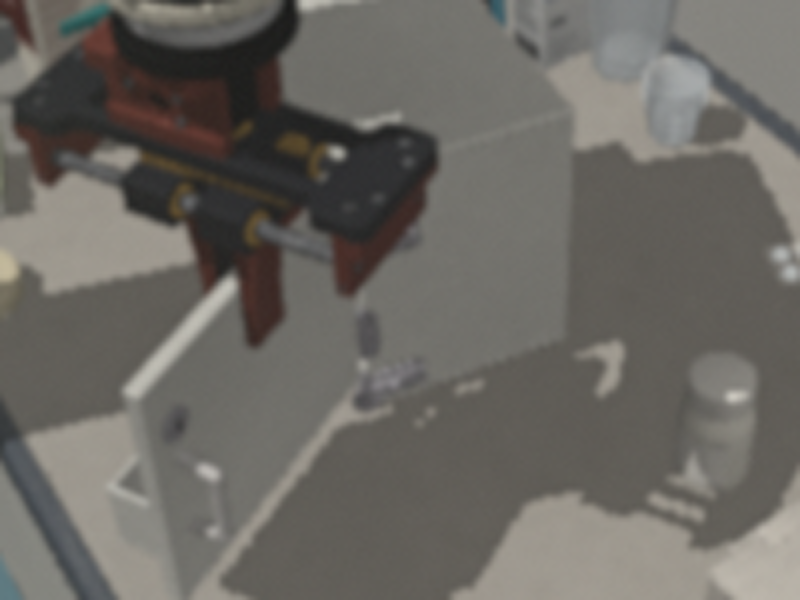

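View pics/scene4.png

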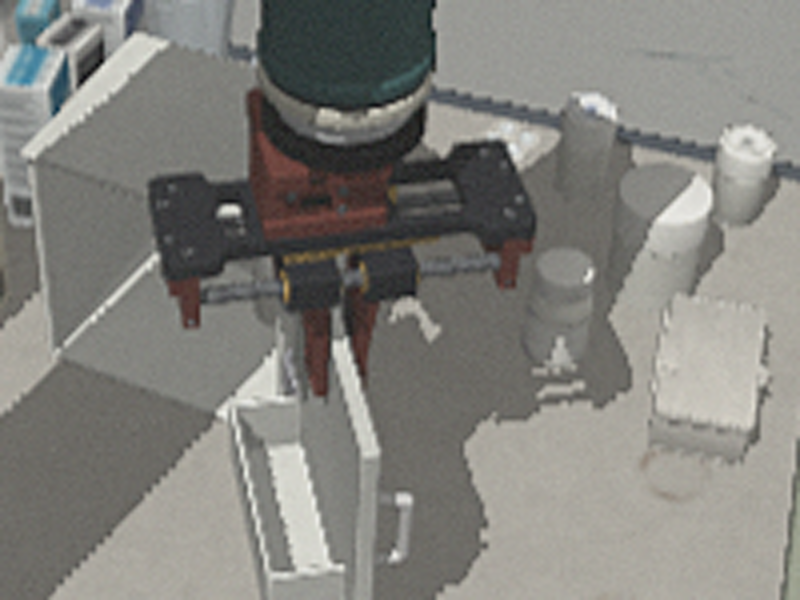

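The upper pin tip shows through the bore at crop (402,240), with the bore's top centre at (406,206). I'll cast both to get the residual offset.

Run:
```python
from h import *
s=manip.sense();R=np.array(s['tcp_rot']);p=np.array(s['tool_pos'])
tip=rayz('wrist',[310.1,59.6],.158,s)[0];k=rayz('wrist',[311.1,51.1],p[2]+.0034,s)[0]
dz=(tip-k);dz[2]=0;print(p.round(4),tip,k,'shift tool',dz@R, 'knuckle tool',(k-p)@R)
print(proj('wrist',p+R@[.096,0,p[2]-.158],s),proj('wrist',p+R@[.096,0,-.0034],s))
```

```text
[ 0.4495 -0.1088  0.1946] [ 0.53307793 -0.06078589  0.158     ] [ 0.5327539  -0.06156003  0.19804467] shift tool [ 6.63749739e-04 -5.13537705e-04 -3.49480954e-08] knuckle tool [ 9.57070386e-02 -6.22757591e-05 -3.40816187e-03]
[[311.25798941  60.41481761]] [[311.26423992  50.26779277]]
```

The offset is below 1 mm. I'll correct it and lower gently.

Request:
{"name": "carry_out", "arguments": {
  "increments": [
    [0,0,0,0.0005,-0.0006,0.003,-1],
    [0,0,0,0.0005,-0.0006,0.006,-1],
    [0,0,0,0.0005,-0.0006,0.009,-1],
    [0,0,0,0.0005,-0.0006,0.012,-1],
    [0,0,0,0.0005,-0.0006,0.014,-1],
    [0,0,0,0.0005,-0.0006,0.016,-1],
    [0,0,0,0.0005,-0.0006,0.018,-1],
    [0,0,0,0.0005,-0.0006,0.02,-1],
    [0,0,0,0.0005,-0.0006,0.022,-1],
    [0,0,0,0.0005,-0.0006,0.024,-1]
  ]
}}

```text
time: 6.58
tool_pos: [0.4497, -0.1081, 0.1705]
tcp_rot: [[0.87, 0.493, -0.0], [0.493, -0.87, 0.0], [-0.0, -0.0, -1.0]]
contact_force: [0.2, -0.4, -3.6]
finger_gap: 0.0101
```

```bash
python3 look.py 5 wrist:210,0,200,150
```

```text
6.5833 [ 0.4497 -0.1081  0.1705] xang 29.55 F [ 0.2 -0.4 -3.6] M [ 0.03  0.06 -0.  ] gap 0.0101
wrist scale 4.0
```

View pics/wrist5.png

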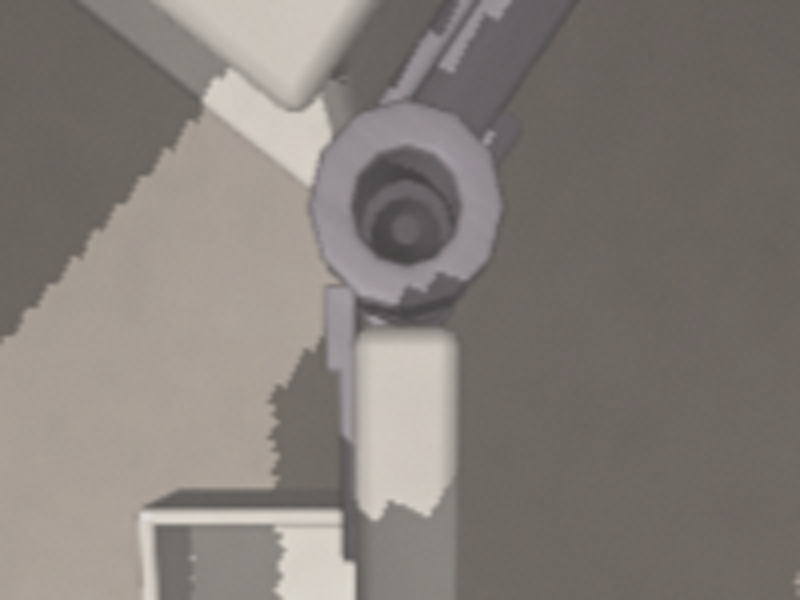

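The pin is centred in the bore (tip at 405,228) and there's no side force, so I'll keep lowering.

Request:
{"name": "carry_out", "arguments": {
  "increments": [
    [0,0,0,0,0,0.001,-1],
    [0,0,0,0,0,0.002,-1],
    [0,0,0,0,0,0.003,-1],
    [0,0,0,0,0,0.004,-1],
    [0,0,0,0,0,0.005,-1],
    [0,0,0,0,0,0.006,-1],
    [0,0,0,0,0,0.007,-1],
    [0,0,0,0,0,0.008,-1],
    [0,0,0,0,0,0.009,-1],
    [0,0,0,0,0,0.01,-1]
  ]
}}

```text
time: 7.47
tool_pos: [0.4497, -0.1081, 0.1605]
tcp_rot: [[0.87, 0.493, -0.0], [0.493, -0.87, 0.0], [-0.0, -0.0, -1.0]]
contact_force: [0.1, -0.3, -3.5]
finger_gap: 0.0099
```

Request:
{"name": "carry_out", "arguments": {
  "increments": [
    [0,0,0,0,0,0.0006,-1],
    [0,0,0,0,0,0.0012,-1],
    [0,0,0,0,0,0.0018,-1],
    [0,0,0,0,0,0.0024,-1],
    [0,0,0,0,0,0.003,-1],
    [0,0,0,0,0,0.0036,-1],
    [0,0,0,0,0,0.0041,-1],
    [0,0,0,0,0,0.0045,-1],
    [0,0,0,0,0,0.0049,-1],
    [0,0,0,0,0,0.0052,-1]
  ]
}}

```text
time: 8.3
tool_pos: [0.4497, -0.1081, 0.1554]
tcp_rot: [[0.87, 0.493, -0.0], [0.493, -0.87, 0.0], [-0.0, -0.0, -1.0]]
contact_force: [-0.5, 0.1, -4.6]
finger_gap: 0.0099
```

Request:
{"name": "carry_out", "arguments": {
  "increments": [
    [0,0,0,0,0,0.0001,-1],
    [0,0,0,0,0,0.0002,-1],
    [0,0,0,0,0,0.0003,-1],
    [0,0,0,0,0,0.0004,-1],
    [0,0,0,0,0,0.0005,-1],
    [0,0,0,0,0,0.0006,-1],
    [0,0,0,0,0,0.0007,-1],
    [0,0,0,0,0,0.0007,-1],
    [0,0,0,0,0,0.0007,-1],
    [0,0,0,0,0,0.0007,-1]
  ]
}}

```text
time: 9.13
tool_pos: [0.4497, -0.1081, 0.1547]
tcp_rot: [[0.87, 0.493, -0.0], [0.493, -0.87, -0.0], [-0.0, -0.0, -1.0]]
contact_force: [0.8, 0.2, -4.5]
finger_gap: 0.0096
```

Request:
{"name": "carry_out", "arguments": {
  "increments": [
    [0,0,0,0,0,0.0001,-1],
    [0,0,0,0,0,0.0002,-1],
    [0,0,0,0,0,0.0003,-1],
    [0,0,0,0,0,0.0004,-1],
    [0,0,0,0,0,0.0005,-1],
    [0,0,0,0,0,0.0006,-1],
    [0,0,0,0,0,0.0007,-1],
    [0,0,0,0,0,0.0008,-1],
    [0,0,0,0,0,0.0009,-1],
    [0,0,0,0,0,0.001,-1]
  ]
}}

```text
time: 9.97
tool_pos: [0.4497, -0.1083, 0.154]
tcp_rot: [[0.87, 0.493, 0.0], [0.493, -0.87, -0.0], [-0.0, 0.0, -1.0]]
contact_force: [-3.8, -1.1, 6.4]
finger_gap: 0.01
```

```bash
python3 look.py 6 wrist:210,0,200,150 side:240,170,120,90
```

```text
9.9667 [ 0.4497 -0.1083  0.154 ] xang 29.56 F [-3.8 -1.1  6.4] M [0.09 0.3  0.11] gap 0.01
wrist scale 4.0
side scale 6.666666666666667
```

View pics/wrist6.png

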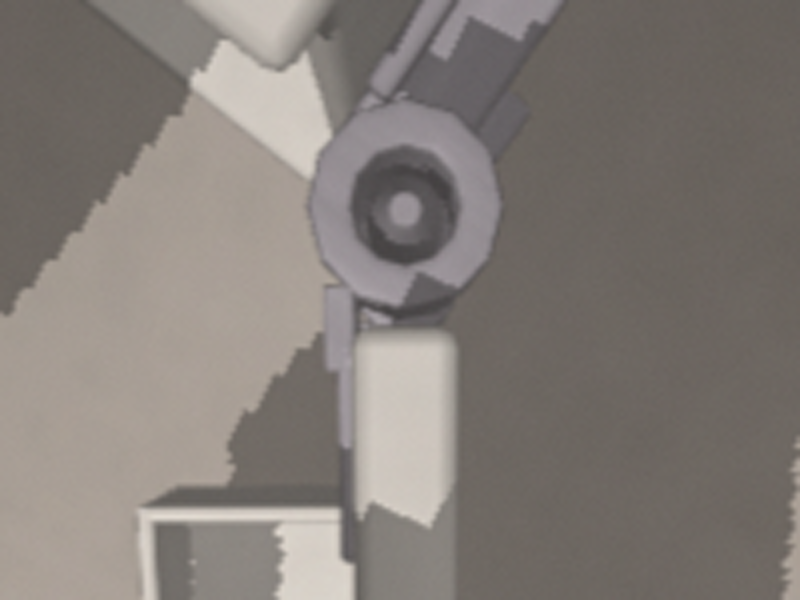

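View pics/side6.png

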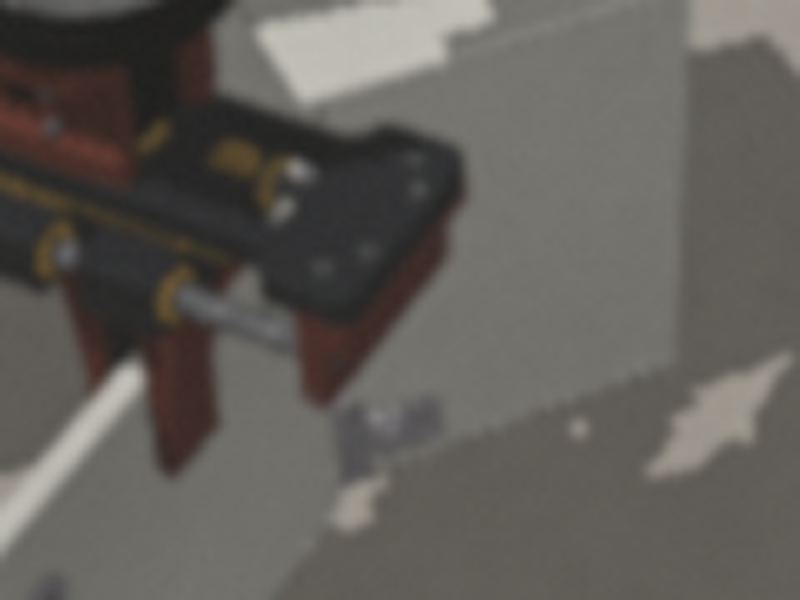

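The knuckles are seated: the force went from −4.5 N to +6.4 N at TCP z = 0.154, and the pin tip at (405,210) is flush in the ring. I'll hold briefly, then release and go up.

Request:
{"name": "carry_out", "arguments": {
  "increments": [
    [0,0,0,0,0,0,-1],
    [0,0,0,0,0,0,-0.6],
    [0,0,0,0,0,0,-0.3],
    [0,0,0,0,0,0,0],
    [0,0,0,0,0,0,0],
    [0,0,0,0,0,0,0],
    [0,0,0,0,0,0,0],
    [0,0,0,0,0,0,0],
    [0,0,0,0,0,0,0],
    [0,0,0,0,0,0,0]
  ]
}}

```text
time: 10.9
tool_pos: [0.4497, -0.1081, 0.1537]
tcp_rot: [[0.87, 0.493, -0.0], [0.493, -0.87, 0.0], [-0.0, -0.0, -1.0]]
contact_force: [-0.1, 0.2, 0.7]
finger_gap: 0.0442
```

Request:
{"name": "carry_out", "arguments": {
  "increments": [
    [0,0,0,0,0,-0.005,0],
    [0,0,0,0,0,-0.015,0],
    [0,0,0,0,0,-0.03,0],
    [0,0,0,0,0,-0.045,0],
    [0,0,0,0,0,-0.06,0],
    [0,0,0,0,0,-0.075,0],
    [0,0,0,0,0,-0.09,-0.5],
    [0,0,0,0,0,-0.1,-1],
    [0,0,0,0,0,-0.1,-1],
    [0,0,0,0,0,-0.1,-1]
  ]
}}

```text
time: 11.73
tool_pos: [0.4499, -0.1082, 0.2541]
tcp_rot: [[0.87, 0.493, 0.001], [0.493, -0.87, -0.0], [0.001, 0.001, -1.0]]
contact_force: [0.1, 0.3, 0.0]
finger_gap: 0.0208
```

```bash
python3 look.py 7 wrist side:200,120,240,180
python3 - <<'E'
from h import *
s=manip.sense();p,d=manip.camera('wrist');W=cloud('wrist',d,s)
k=(W[...,2]>.160)&(W[...,2]<.173)&(W[...,1]<-.03)&(W[...,0]<.53)
pp=W[k];r=cv2.minAreaRect((pp[:,:2]*1000).astype(np.float32));print(r)
R=np.array(s['tcp_rot']);T=(pp-s['tool_pos'])@R
for b in np.arange(-.08,.09,.02):
    m=abs(T[:,0]-b)<.008;print(round(b,2),pp[m,2].mean() if m.any() else 0)
E
```

```text
11.7333 [ 0.4499 -0.1082  0.2541] xang 29.55 F [0.1 0.3 0. ] M [0.03 0.09 0.06] gap 0.0208
side scale 3.3333333333333335
((450.8982238769531, -107.7117919921875), (174.4447784423828, 10.02139663696289), 29.701370239257812)
-0.08 0.16423454790970496
-0.06 0.16460984948476684
-0.04 0.165007550462631
-0.02 0.1655015744686218
0.0 0.16577003249656486
0.02 0.16623060862425718
0.04 0.16664002411825946
0.06 0.16714156099667027
0.08 0.16743048105663957
```

View pics/wrist7.png

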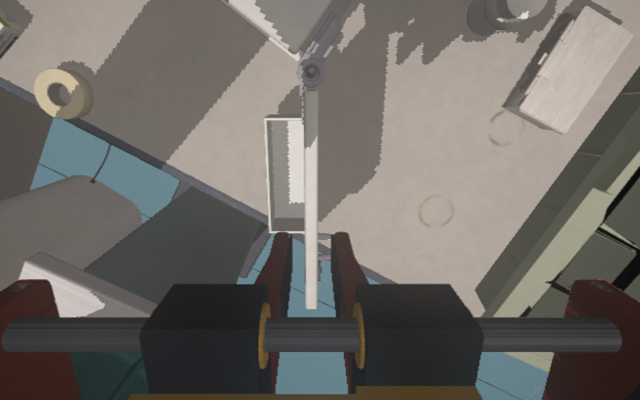

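View pics/side7.png

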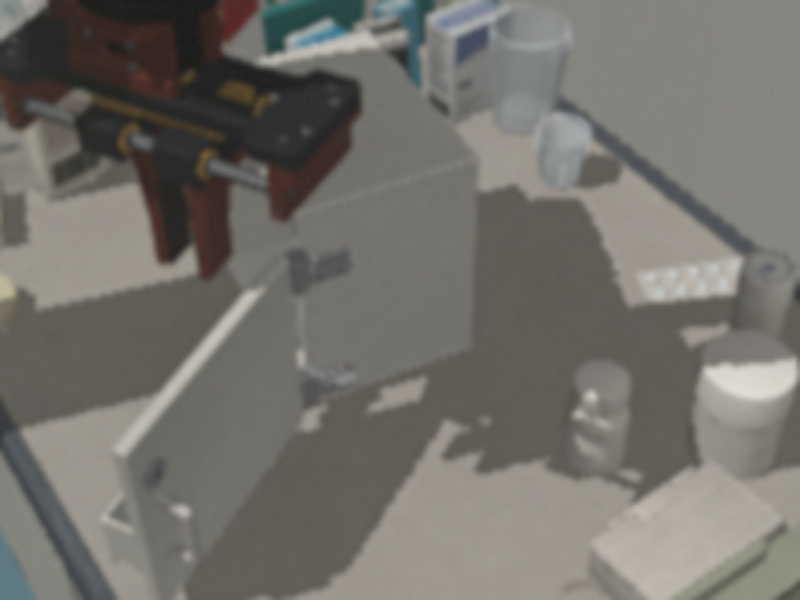

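The door hangs on both pins and sags about 3 mm at the free edge, with the hinge-side top at 167.5 mm. Next I'll take the closed fingers round to its outside face to push it shut.

Request:
{"name": "carry_out", "arguments": {
  "increments": [
    [0,0,0,0,0.012,0,-1],
    [0,0,0,0,0.025,0,-1],
    [0,0,0,0,0.04,0,-1],
    [0,0,0,0,0.045,0.01,-1],
    [0,0,0,0,0.045,0.025,-1],
    [0,0,0,0,0.045,0.045,-1],
    [0,0,0,0,0.045,0.065,-1],
    [0,0,0,0,0.045,0.085,-1],
    [0,0,0,0,0.045,0.1,-1],
    [0,0,0,0,0.045,0.104,-1]
  ]
}}

```text
time: 12.72
tool_pos: [0.4703, -0.1471, 0.1466]
tcp_rot: [[0.87, 0.493, -0.005], [0.493, -0.87, 0.002], [-0.003, -0.004, -1.0]]
contact_force: [-0.3, -0.2, -0.1]
finger_gap: 0.0001
```

```bash
python3 look.py 8 side:200,120,240,180
python3 - <<'E'
from h import *
print(np.round(manip.sense()['qpos'],3))
H=np.array([.5329,-.0608]);r=.095
# pose at door width-direction angle: door yaw Y(deg), x_tool dir = Y-90 (pointing to hinge)
def pose(Y,o):
    a=np.radians(Y-90);x=np.array([np.cos(a),np.sin(a)]);y=np.array([x[1],-x[0]])
    return H-r*x+o*y,a
s=manip.sense()
P0=np.array([.4497,-.1081])+.045*np.array([.493,-.87]);a0=np.radians(29.55)
print('cmd start',P0,s['tool_pos'])
for Y0,Ys in [(119.55,[119.55])]:
    for o in (.045,.02,.018):
        p,a=pose(119.55,o);x=np.array([np.cos(a0),np.sin(a0)]);y=np.array([x[1],-x[0]])
        print(o,(p-P0)@x,(p-P0)@y)
# generic chained: step of D deg from pose aligned, rows of D/10
D=24.
p0,a0=pose(100,.0185);x=np.array([np.cos(a0),np.sin(a0)]);y=np.array([x[1],-x[0]])
for i in range(1,11):
    p,a=pose(100-D*i/10,.0185);d=p-p0;print(round(-(a-a0),4),np.round([d@x,d@y],4))
E
```

```text
12.7167 [ 0.4703 -0.1471  0.1466] xang 29.51 F [-0.3 -0.2 -0.1] M [ 0.02  0.02 -0.02] gap 0.0001
side scale 3.3333333333333335
[-0.443  0.328  1.847 -0.     0.972  0.612]
cmd start [ 0.471885 -0.14725 ] [ 0.47048752 -0.14716883  0.14712634]
0.045 0.0007141749695967021 -0.00011351720814322286
0.02 0.000714174969596682 -0.02511351720814321
0.018 0.0007141749695967117 -0.027113517208143215
0.0419 [-0.0007 -0.004 ]
0.0838 [-0.0012 -0.008 ]
0.1257 [-0.0016 -0.0121]
0.1676 [-0.0018 -0.0161]
0.2094 [-0.0018 -0.0202]
0.2513 [-0.0016 -0.0242]
0.2932 [-0.0013 -0.0282]
0.3351 [-0.0008 -0.0323]
0.377 [-0.0001 -0.0363]
0.4189 [ 0.0007 -0.0402]
```

View pics/side8.png

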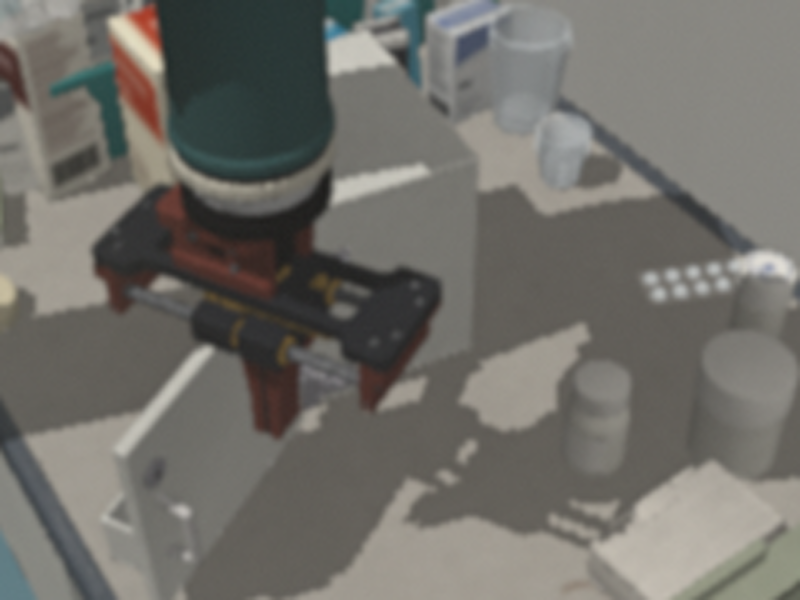

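Run:
```python
from h import *
s=manip.sense();print(s['tool_pos'])
H=np.array([.5329,-.0608]);r=.095;a0=np.radians(29.55);X=np.array([np.cos(a0),np.sin(a0)]);Yt=np.array([X[1],-X[0]])
P0=np.array([.4719,-.1473])
for Y in list(np.arange(119.5,-7,-7))+[-7]:
    y=np.radians(Y);n=-np.array([np.cos(y),np.sin(y)]);w=np.array([-np.sin(y),np.cos(y)])
    o=.005+.010*abs(X@n)+.0135*abs(Yt@n)
    p=H+r*w+o*n;d=p-P0;print(round(Y,1),np.round([d@X,d@Yt],4),'o',round(o,4),p.round(3))
```

```text
[ 0.47048752 -0.14716883  0.14712634]
119.5 [ 0.0007 -0.0267] o 0.0185 [ 0.459 -0.124]
112.5 [-0.001  -0.0373] o 0.0196 [ 0.453 -0.115]
105.5 [-0.0014 -0.0483] o 0.0205 [ 0.447 -0.106]
98.5 [-0.0005 -0.0595] o 0.0212 [ 0.442 -0.096]
91.5 [ 0.0017 -0.0708] o 0.0216 [ 0.438 -0.085]
84.5 [ 0.0054 -0.0819] o 0.0218 [ 0.436 -0.073]
77.5 [ 0.0106 -0.0927] o 0.0217 [ 0.435 -0.061]
70.5 [ 0.0173 -0.1029] o 0.0214 [ 0.436 -0.049]
63.5 [ 0.0254 -0.1123] o 0.0208 [ 0.439 -0.037]
56.5 [ 0.0348 -0.1208] o 0.02 [ 0.443 -0.025]
49.5 [ 0.0454 -0.128 ] o 0.019 [ 0.448 -0.014]
42.5 [ 0.0571 -0.1338] o 0.0178 [ 0.456 -0.003]
35.5 [ 0.0696 -0.138 ] o 0.0163 [0.464 0.007]
28.5 [ 0.0822 -0.1404] o 0.0152 [0.474 0.015]
21.5 [ 0.0924 -0.1416] o 0.0168 [0.482 0.021]
14.5 [ 0.1029 -0.1416] o 0.0182 [0.492 0.027]
7.5 [ 0.1135 -0.1405] o 0.0193 [0.501 0.031]
0.5 [ 0.1241 -0.1381] o 0.0203 [0.512 0.034]
-6.5 [ 0.1346 -0.1343] o 0.021 [0.523 0.036]
-7 [ 0.1354 -0.134 ] o 0.0211 [0.524 0.036]
```

I'll push along this arc with the tool orientation fixed, starting with the approach and the first contact.

Request:
{"name": "carry_out", "arguments": {
  "increments": [
    [0,0,0,0,-0.008,0,-1],
    [0,0,0,0,-0.016,0,-1],
    [0,0,0,0,-0.022,0,-1],
    [0,0,0,0,-0.026,0,-1],
    [0,0,0,0,-0.03,0,-1],
    [0,0,0,-0.0005,-0.034,0,-1],
    [0,0,0,-0.001,-0.038,0,-1],
    [0,0,0,-0.0012,-0.042,0,-1],
    [0,0,0,-0.0014,-0.046,0,-1],
    [0,0,0,-0.0014,-0.049,0,-1]
  ]
}}

```text
time: 13.6
tool_pos: [0.4461, -0.1049, 0.1498]
tcp_rot: [[0.87, 0.493, -0.0], [0.493, -0.87, 0.0], [-0.0, -0.0, -1.0]]
contact_force: [0.2, -0.8, 0.9]
finger_gap: 0.0008
```

```bash
python3 look.py 9 side:200,120,240,180 wrist scene:240,120,200,150
```

```text
13.6 [ 0.4461 -0.1049  0.1498] xang 29.56 F [ 0.2 -0.8  0.9] M [0.01 0.03 0.02] gap 0.0008
side scale 3.3333333333333335
scene scale 4.0
```

View pics/side9.png

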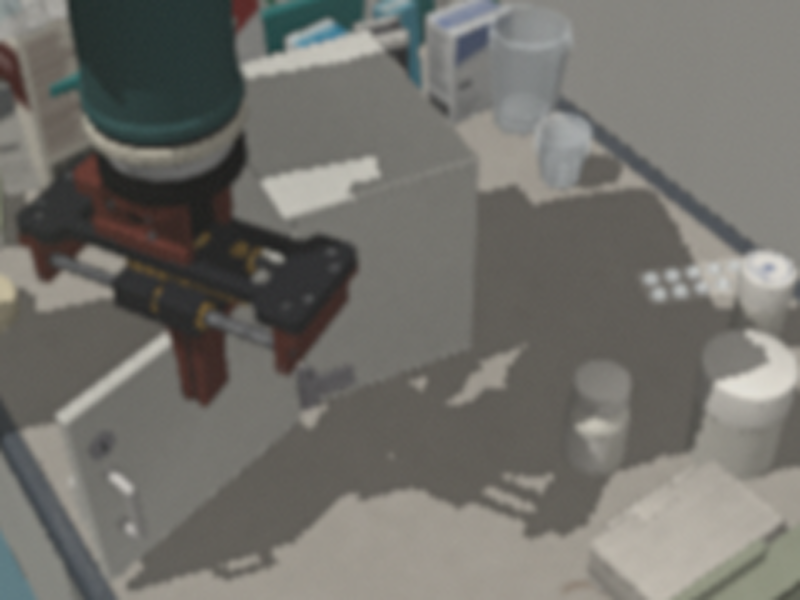

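View pics/wrist9.png

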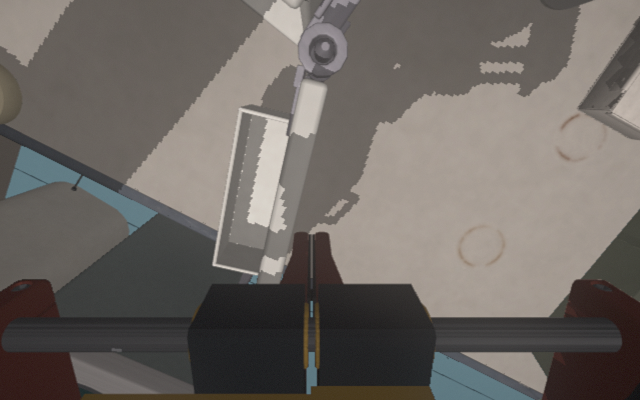

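View pics/scene9.png

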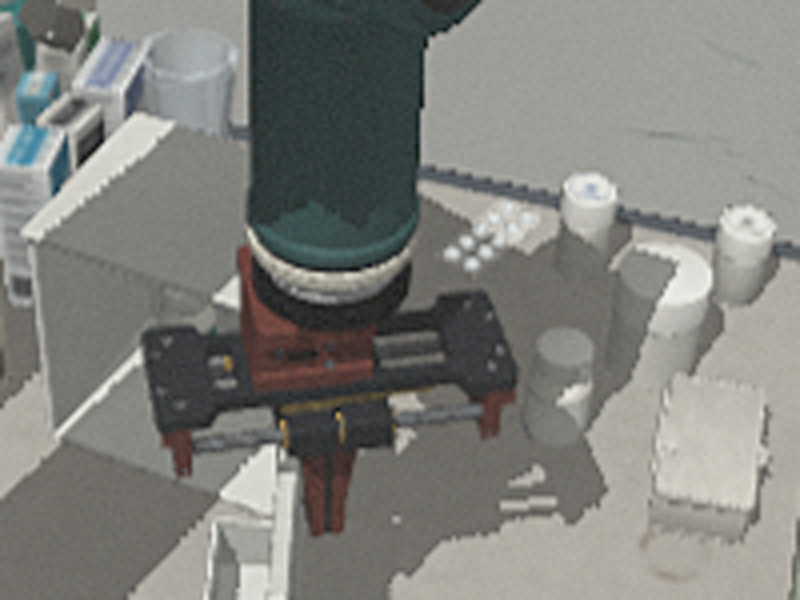

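The door is following with about 1 N of force, and the wrist view shows both knuckles still on their pins at (322,47). I'll carry on along the arc.

Request:
{"name": "carry_out", "arguments": {
  "increments": [
    [0,0,0,0.0003,-0.0045,0,-1],
    [0,0,0,0.0007,-0.009,0,-1],
    [0,0,0,0.0015,-0.0135,0,-1],
    [0,0,0,0.0023,-0.018,0,-1],
    [0,0,0,0.0034,-0.0225,0,-1],
    [0,0,0,0.0047,-0.027,0,-1],
    [0,0,0,0.0063,-0.0315,0,-1],
    [0,0,0,0.008,-0.036,0,-1],
    [0,0,0,0.01,-0.04,0,-1],
    [0,0,0,0.012,-0.0437,0,-1]
  ]
}}

```text
time: 14.58
tool_pos: [0.4353, -0.0608, 0.1498]
tcp_rot: [[0.87, 0.493, -0.0], [0.493, -0.87, 0.0], [-0.0, -0.0, -1.0]]
contact_force: [0.2, -1.3, -0.5]
finger_gap: 0.0006
```

Request:
{"name": "carry_out", "arguments": {
  "increments": [
    [0,0,0,0.0023,-0.0036,0,-1],
    [0,0,0,0.0046,-0.0072,0,-1],
    [0,0,0,0.0068,-0.0102,0,-1],
    [0,0,0,0.0095,-0.0134,0,-1],
    [0,0,0,0.0121,-0.0165,0,-1],
    [0,0,0,0.0148,-0.0196,0,-1],
    [0,0,0,0.018,-0.0225,0,-1],
    [0,0,0,0.0211,-0.0252,0,-1],
    [0,0,0,0.0242,-0.0281,0,-1],
    [0,0,0,0.0278,-0.0305,0,-1]
  ]
}}

```text
time: 15.42
tool_pos: [0.4445, -0.0207, 0.1497]
tcp_rot: [[0.87, 0.493, -0.0], [0.493, -0.87, 0.0], [-0.0, -0.0, -1.0]]
contact_force: [0.6, -0.7, 0.4]
finger_gap: 0.0003
```

```bash
python3 look.py 10 side:200,120,240,180 wrist
python3 - <<'E'
from h import *
s=manip.sense();p,d=manip.camera('wrist');W=cloud('wrist',d,s)
k=(W[...,2]>.160)&(W[...,2]<.171)&(W[...,1]<.1)&(W[...,0]<.53)
r=cv2.minAreaRect((W[k][:,:2]*1000).astype(np.float32));print(r)
E
```

```text
15.4167 [ 0.4445 -0.0207  0.1497] xang 29.55 F [ 0.6 -0.7  0.4] M [-0.03  0.07 -0.01] gap 0.0003
side scale 3.3333333333333335
((451.7537841796875, -6.316509246826172), (22.879261016845703, 169.7017364501953), 52.83219528198242)
```

View pics/wrist10.png

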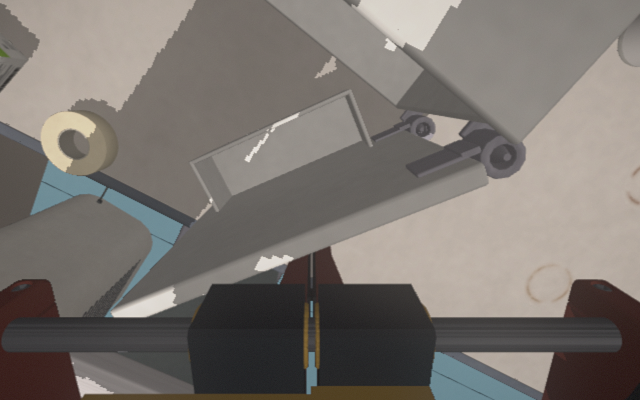

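View pics/side10.png

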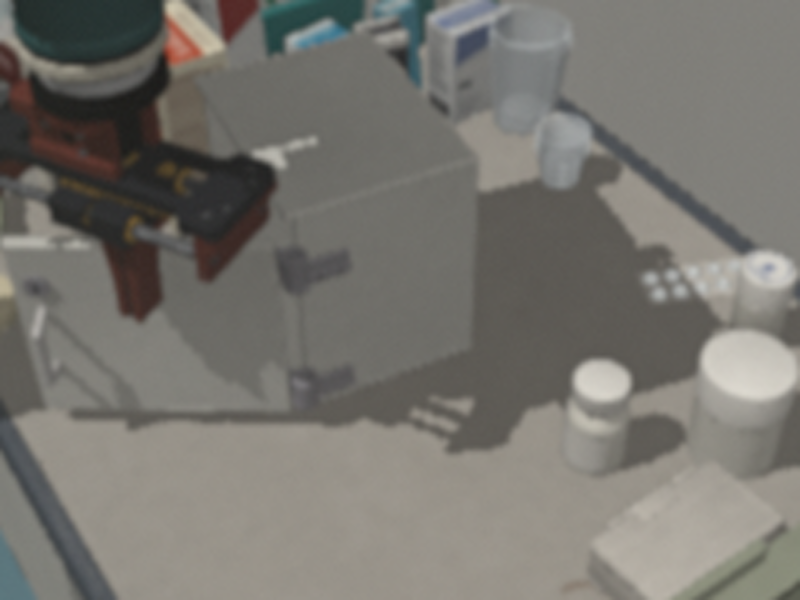

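Both knuckles are still down and the door is at about 53°. Continuing.

Request:
{"name": "carry_out", "arguments": {
  "increments": [
    [0,0,0,0.0035,-0.0024,0,-1],
    [0,0,0,0.0075,-0.005,0,-1],
    [0,0,0,0.012,-0.0075,0,-1],
    [0,0,0,0.0165,-0.0096,0,-1],
    [0,0,0,0.021,-0.0115,0,-1],
    [0,0,0,0.0255,-0.013,0,-1],
    [0,0,0,0.03,-0.0145,0,-1],
    [0,0,0,0.0345,-0.0156,0,-1],
    [0,0,0,0.039,-0.0165,0,-1],
    [0,0,0,0.0438,-0.0172,0,-1]
  ]
}}

```text
time: 16.4
tool_pos: [0.4744, 0.0157, 0.1497]
tcp_rot: [[0.87, 0.493, -0.0], [0.493, -0.87, -0.0], [-0.0, -0.0, -1.0]]
contact_force: [-0.3, -0.5, -0.1]
finger_gap: 0.0006
```

Request:
{"name": "carry_out", "arguments": {
  "increments": [
    [0,0,0,0.004,-0.0004,0,-1],
    [0,0,0,0.008,-0.0008,0,-1],
    [0,0,0,0.012,-0.0012,0,-1],
    [0,0,0,0.016,-0.0012,0,-1],
    [0,0,0,0.02,-0.0012,0,-1],
    [0,0,0,0.024,-0.0008,0,-1],
    [0,0,0,0.028,-0.0004,0,-1],
    [0,0,0,0.032,0,0,-1],
    [0,0,0,0.0355,0.0008,0,-1],
    [0,0,0,0.039,0.0015,0,-1]
  ]
}}

```text
time: 17.23
tool_pos: [0.5091, 0.0335, 0.1497]
tcp_rot: [[0.87, 0.493, -0.0], [0.493, -0.87, 0.0], [-0.0, -0.0, -1.0]]
contact_force: [-1.5, -0.1, 0.6]
finger_gap: 0.0007
```

```bash
python3 look.py 11 side:200,120,240,180 wrist
python3 - <<'E'
from h import *
s=manip.sense();p,d=manip.camera('wrist');W=cloud('wrist',d,s)
k=(W[...,2]>.162)&(W[...,2]<.171)&(W[...,1]<.15)&(W[...,0]<.58)
r=cv2.minAreaRect((W[k][:,:2]*1000).astype(np.float32));print(r)
E
```

```text
17.2333 [0.5091 0.0335 0.1497] xang 29.55 F [-1.5 -0.1  0.6] M [-0.02  0.18 -0.04] gap 0.0007
side scale 3.3333333333333335
((523.296142578125, 43.908321380615234), (21.692150115966797, 153.7600555419922), 2.4979755878448486)
```

View pics/wrist11.png

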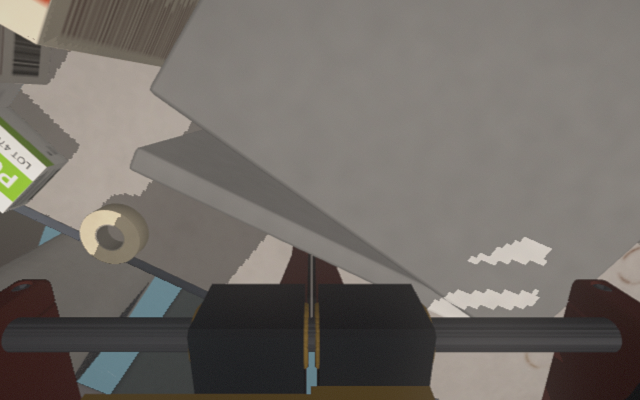

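View pics/side11.png

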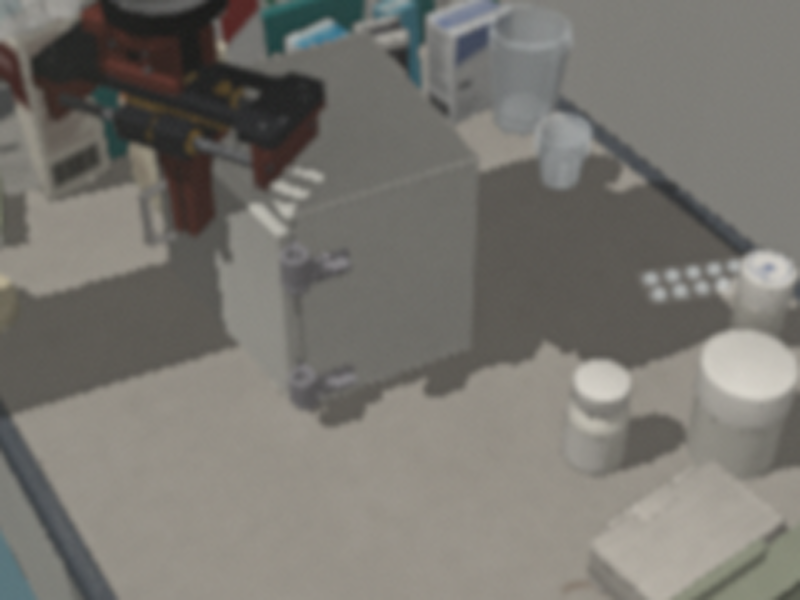

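The gap is now small, with the door at about 2.5° against −7° when shut. I'll finish slowly and watch the force.

Request:
{"name": "carry_out", "arguments": {
  "increments": [
    [0,0,0,0.0015,0.0005,0,-1],
    [0,0,0,0.003,0.001,0,-1],
    [0,0,0,0.0045,0.0014,0,-1],
    [0,0,0,0.006,0.0019,0,-1],
    [0,0,0,0.0075,0.0024,0,-1],
    [0,0,0,0.0088,0.0029,0,-1],
    [0,0,0,0.01,0.0034,0,-1],
    [0,0,0,0.011,0.0037,0,-1],
    [0,0,0,0.012,0.004,0,-1],
    [0,0,0,0.013,0.0044,0,-1]
  ]
}}

```text
time: 18.22
tool_pos: [0.5223, 0.036, 0.1497]
tcp_rot: [[0.87, 0.493, -0.0], [0.493, -0.87, 0.0], [-0.0, -0.0, -1.0]]
contact_force: [-0.7, -0.7, 0.2]
finger_gap: 0.0005
```

```bash
python3 look.py 12 side:200,120,240,180 wrist scene:240,120,200,150
```

```text
18.2167 [0.5223 0.036  0.1497] xang 29.56 F [-0.7 -0.7  0.2] M [-0.01  0.12  0.02] gap 0.0005
side scale 3.3333333333333335
scene scale 4.0
```

View pics/wrist12.png

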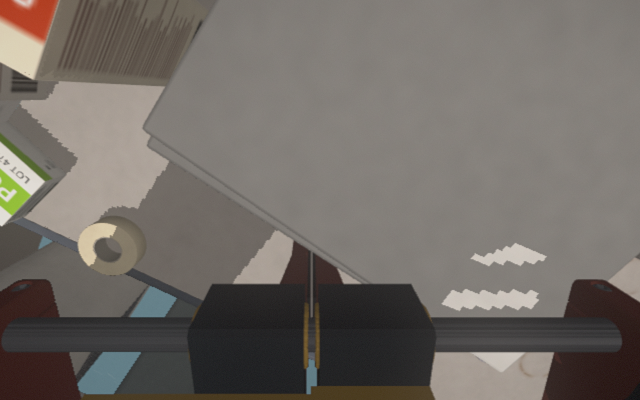

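View pics/scene12.png

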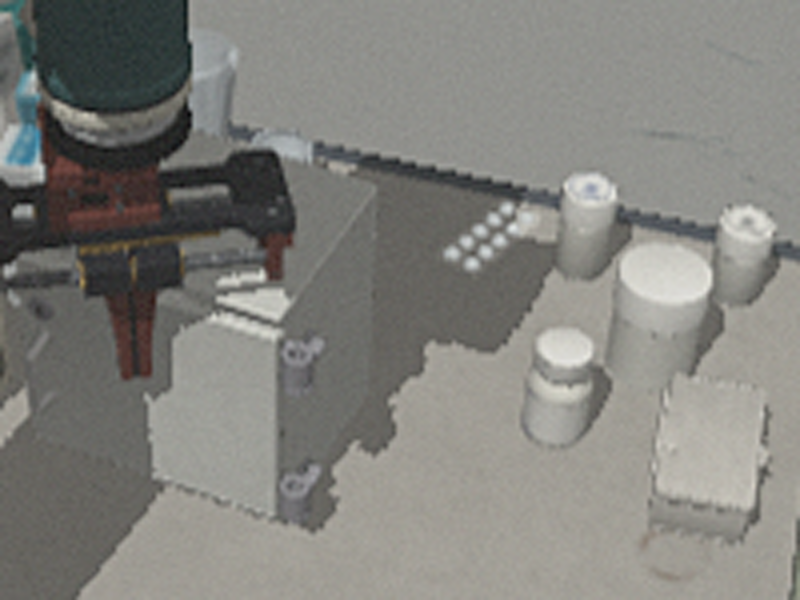

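Nearly shut. I'll push along the cabinet's +x until the force rises.

Request:
{"name": "carry_out", "arguments": {
  "increments": [
    [0,0,0,0.0003,0.0002,0,-1],
    [0,0,0,0.0006,0.0004,0,-1],
    [0,0,0,0.0009,0.0006,0,-1],
    [0,0,0,0.0012,0.0009,0,-1],
    [0,0,0,0.0015,0.0011,0,-1],
    [0,0,0,0.0018,0.0013,0,-1],
    [0,0,0,0.0021,0.0015,0,-1],
    [0,0,0,0.0024,0.0018,0,-1],
    [0,0,0,0.0024,0.0018,0,-1],
    [0,0,0,0.0024,0.0018,0,-1]
  ]
}}

```text
time: 19.2
tool_pos: [0.5253, 0.0356, 0.1497]
tcp_rot: [[0.87, 0.493, -0.0], [0.493, -0.87, 0.0], [-0.0, -0.0, -1.0]]
contact_force: [0.5, 0.7, -0.5]
finger_gap: 0.0003
```

```bash
python3 look.py 13 wrist:100,100,300,200
```

```text
19.2 [0.5253 0.0356 0.1497] xang 29.55 F [ 0.5  0.7 -0.5] M [0.06 0.11 0.03] gap 0.0003
wrist scale 2.6666666666666665
```

View pics/wrist13.png

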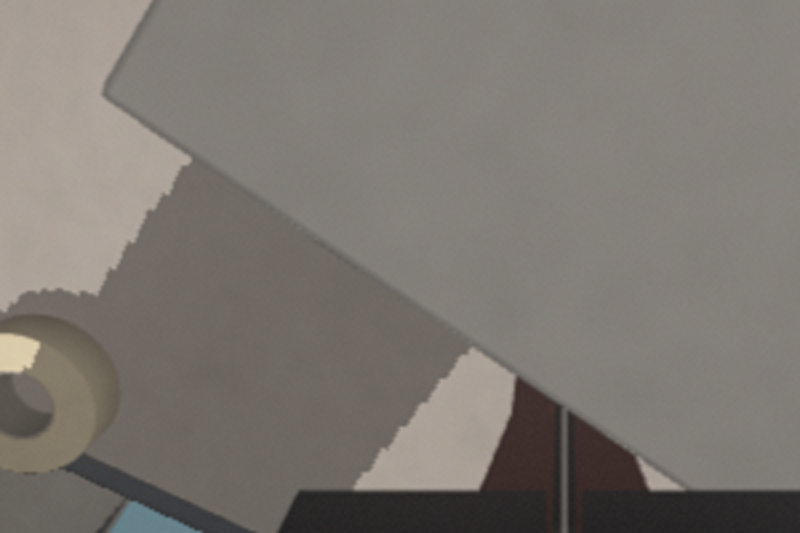

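Request:
{"name": "carry_out", "arguments": {
  "increments": [
    [0,0,0,0.0002,0.0001,0,-1],
    [0,0,0,0.0004,0.0003,0,-1],
    [0,0,0,0.0006,0.0004,0,-1],
    [0,0,0,0.0008,0.0006,0,-1],
    [0,0,0,0.001,0.0007,0,-1],
    [0,0,0,0.0012,0.0009,0,-1],
    [0,0,0,0.0014,0.001,0,-1],
    [0,0,0,0.0016,0.0012,0,-1],
    [0,0,0,0.0016,0.0012,0,-1],
    [0,0,0,0.0016,0.0012,0,-1]
  ]
}}

```text
time: 20.08
tool_pos: [0.5258, 0.0356, 0.1495]
tcp_rot: [[0.87, 0.493, -0.003], [0.493, -0.87, 0.0], [-0.002, -0.002, -1.0]]
contact_force: [-5.8, 1.3, 4.1]
finger_gap: 0.0006
```

```bash
python3 look.py 14 side:200,120,240,180 scene:240,120,200,150
```

```text
20.0833 [0.5258 0.0356 0.1495] xang 29.55 F [-5.8  1.3  4.1] M [0.28 0.82 0.01] gap 0.0006
side scale 3.3333333333333335
scene scale 4.0
```

View pics/scene14.png

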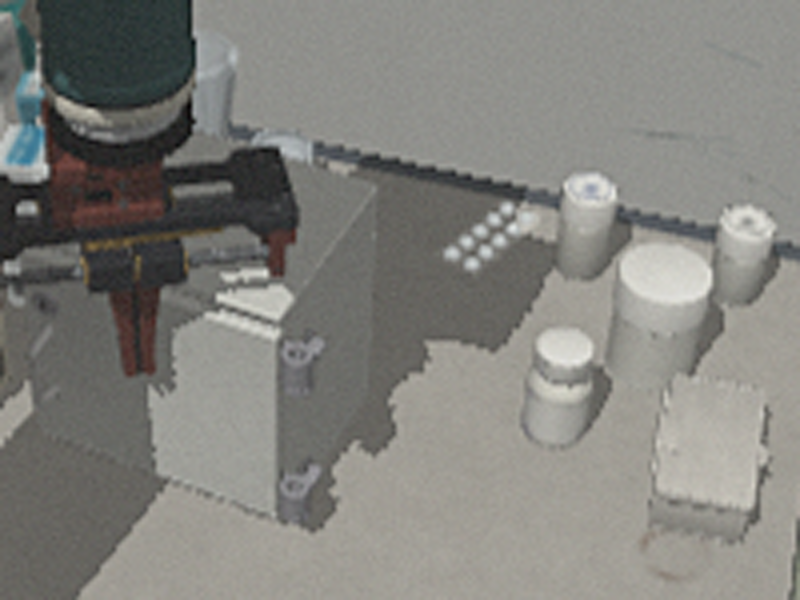

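There's a firm stop at about 6 N. I'll back straight off and check the door's angle.

Request:
{"name": "carry_out", "arguments": {
  "increments": [
    [0,0,0,-0.001,-0.001,0,-1],
    [0,0,0,-0.003,-0.002,0,-1],
    [0,0,0,-0.007,-0.005,0,-1],
    [0,0,0,-0.013,-0.01,0,-1],
    [0,0,0,-0.02,-0.015,0,-1],
    [0,0,0,-0.03,-0.022,0,-1],
    [0,0,0,-0.04,-0.03,0,-1],
    [0,0,0,-0.048,-0.036,-0.01,-1],
    [0,0,0,-0.052,-0.04,-0.03,-1],
    [0,0,0,-0.052,-0.04,-0.05,-1]
  ]
}}

```text
time: 21.02
tool_pos: [0.459, 0.0448, 0.1994]
tcp_rot: [[0.87, 0.493, -0.004], [0.493, -0.87, 0.0], [-0.003, -0.002, -1.0]]
contact_force: [0.1, -0.4, 0.7]
finger_gap: 0.0002
```

Request:
{"name": "carry_out", "arguments": {
  "increments": [
    [0,0,0,-0.005,-0.01,-0.01,-1],
    [0,0,0,-0.01,-0.02,-0.03,-1],
    [0,0,0,-0.01,-0.03,-0.05,-1],
    [0,0,0,-0.01,-0.04,-0.07,-1],
    [0,0,0,-0.01,-0.05,-0.09,-1],
    [0,0,0,-0.01,-0.06,-0.1,-1],
    [0,0,0,-0.01,-0.07,-0.1,-1],
    [0,0,0,-0.01,-0.08,-0.1,-1],
    [0,0,0,-0.01,-0.08,-0.1,-1],
    [0,0,0,-0.01,-0.08,-0.1,-1]
  ]
}}

```text
time: 21.85
tool_pos: [0.413, 0.1095, 0.2984]
tcp_rot: [[0.869, 0.494, -0.002], [0.494, -0.869, -0.0], [-0.002, -0.001, -1.0]]
contact_force: [0.1, -0.6, -0.2]
finger_gap: 0.0001
```

```bash
python3 look.py 15 side:200,120,240,180 scene:240,120,200,150 wrist
```

```text
21.85 [0.413  0.1095 0.2984] xang 29.63 F [ 0.1 -0.6 -0.2] M [-0.05  0.05 -0.03] gap 0.0001
side scale 3.3333333333333335
scene scale 4.0
```

View pics/scene15.png

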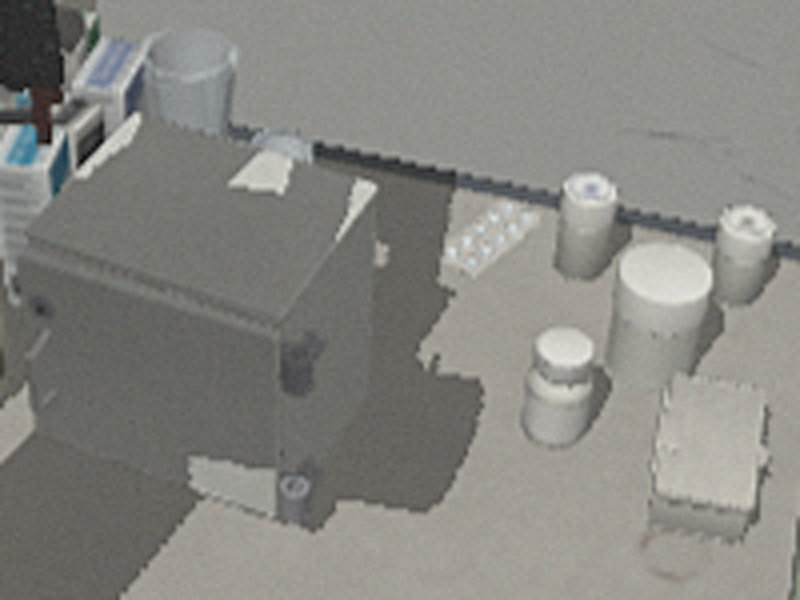

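View pics/side15.png

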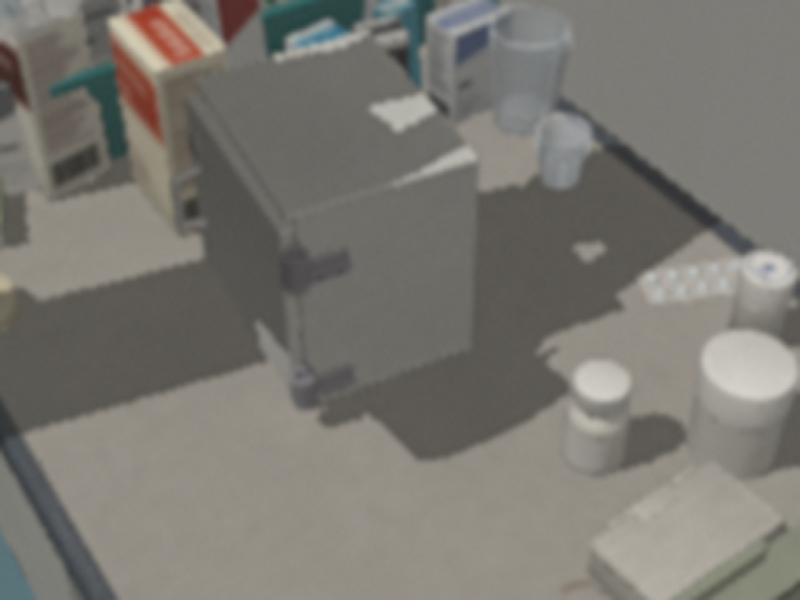

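View pics/wrist15.png

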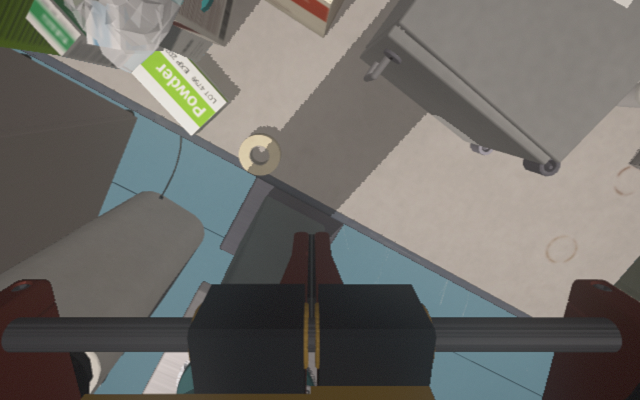

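The door looks shut and both knuckles are home. The wrist view shows its top edge running along the roof front from (390,35) to (550,165). I'll fit the door face to get its angle.

Run:
```python
from h import *
for i in range(1):
  for n in ['wrist','scene']:
    s=manip.sense();p,d=manip.camera(n);W=cloud(n,d,s)
    y=np.radians(-7);x=np.array([np.cos(y),np.sin(y)]);w=np.array([-x[1],x[0]]);O=np.array([.6154,.0268])
    L=np.stack([(W[...,:2]-O)@x,(W[...,:2]-O)@w,W[...,2]],-1)
    k=(abs(L[...,0]+.076)<.02)&(abs(L[...,1])<.08)&(L[...,2]>.03)&(L[...,2]<.155)
    q=L[k]
    for _ in range(4):
        A=np.c_[q[:,1],q[:,2],np.ones(len(q))];c=np.linalg.lstsq(A,q[:,0],rcond=None)[0];e=q[:,0]-A@c;q=q[abs(e)<.003]
    print(n,len(q),'slope(rad) y,z',c[:2].round(4),'face x at centre',(c[2]+c[1]*.09).round(4),'rms',e.std().round(4))
    k=(L[...,2]>.160)&(L[...,2]<.172)&(abs(L[...,0]+.074)<.008)&(abs(L[...,1])<.09)
    for b in np.arange(-.08,.09,.04):
        m=k&(abs(L[...,1]-b)<.02);print('  top',round(b,2),m.sum(),np.percentile(L[m][:,2],90).round(4) if m.sum()>5 else '')
    k=(abs(L[...,2]-.18)<.006)&(abs(L[...,0])<.09)&(abs(L[...,1])<.1)
    print('  roof front',np.percentile(L[k][:,0],1) if k.any() else '', cv2.minAreaRect((W[k][:,:2]*1000).astype(np.float32)) if k.sum()>50 else '')
print(manip.sense()['time'],np.abs(manip.sense()['qvel']).max())
```

```text
wrist 4153 slope(rad) y,z [-0.0218  0.0042] face x at centre -0.078 rms 0.0005
  top -0.08 330 0.1687
  top -0.04 623 0.1686
  top 0.0 723 0.1685
  top 0.04 822 0.1685
  top 0.08 543 0.1684
  roof front -0.07089346659088845 ((599.0218505859375, 28.364608764648438), (170.53204345703125, 110.40653228759766), 83.08731079101562)
scene 2062 slope(rad) y,z [-0.0193  0.0066] face x at centre -0.0761 rms 0.0012
  top -0.08 57 0.1697
  top -0.04 90 0.17
  top 0.0 89 0.1701
  top 0.04 81 0.1696
  top 0.08 47 0.1698
  roof front -0.06970072227105592 ((613.8199462890625, 27.92241668701172), (171.87950134277344, 140.7779541015625), 83.35298156738281)
22.1 0.003960740401432637
```

The door is level and home on its pins, with its top edge at 168.5 mm all along. Its face is still about 0.02 rad open, which is inside the 0.05 limit but not fully shut. The stop I felt may have been the tapering fingers meeting the roof edge. I'll square the tool to the door and push once more.

Request:
{"name": "carry_out", "arguments": {
  "increments": [
    [0,0,0.08,0.005,0.009,0,-1],
    [0,0,0.16,0.01,0.018,0,-1],
    [0,0,0.24,0.016,0.027,0,-1],
    [0,0,0.32,0.022,0.036,0,-1],
    [0,0,0.4,0.028,0.045,0,-1],
    [0,0,0.48,0.034,0.055,0,-1],
    [0,0,0.56,0.039,0.065,0,-1],
    [0,0,0.637,0.043,0.075,0,-1],
    [0,0,0.637,0.046,0.08,0.01,-1],
    [0,0,0.637,0.046,0.08,0.025,-1]
  ]
}}

```text
time: 22.93
tool_pos: [0.4959, 0.0613, 0.275]
tcp_rot: [[0.993, -0.12, 0.003], [-0.12, -0.993, -0.0], [0.003, -0.0, -1.0]]
contact_force: [-0.3, 0.5, 0.1]
finger_gap: 0.0007
```

Request:
{"name": "carry_out", "arguments": {
  "increments": [
    [0,0,0,0,0,0.015,-1],
    [0,0,0,0,0,0.03,-1],
    [0,0,0,0,0,0.045,-1],
    [0,0,0,0,0,0.065,-1],
    [0,0,0,0,0,0.085,-1],
    [0,0,0,0,0,0.105,-1],
    [0,0,0,0,0,0.12,-1],
    [0,0,0,0.008,0,0.125,-1],
    [0,0,0,0.016,0,0.125,-1],
    [0,0,0,0.024,0,0.125,-1]
  ]
}}

```text
time: 23.77
tool_pos: [0.5186, 0.0591, 0.1498]
tcp_rot: [[0.993, -0.12, 0.0], [-0.12, -0.993, -0.0], [0.0, -0.0, -1.0]]
contact_force: [0.6, 1.0, 0.7]
finger_gap: 0.0006
```

```bash
python3 look.py 16 scene:200,120,240,180 wrist
python3 - <<'E'
from h import *
s=manip.sense();y=np.radians(-7);x=np.array([np.cos(y),np.sin(y)]);w=np.array([-x[1],x[0]]);O=np.array([.6154,.0268]);d=np.array(s['tool_pos'])[:2]-O;print('cab',d@x,d@w)
E
```

```text
23.7667 [0.5186 0.0591 0.1498] xang -6.9 F [0.6 1.  0.7] M [0.1 0.1 0. ] gap 0.0006
scene scale 3.3333333333333335
cab -0.09797987441546355 0.02036973869916786
```

View pics/scene16.png

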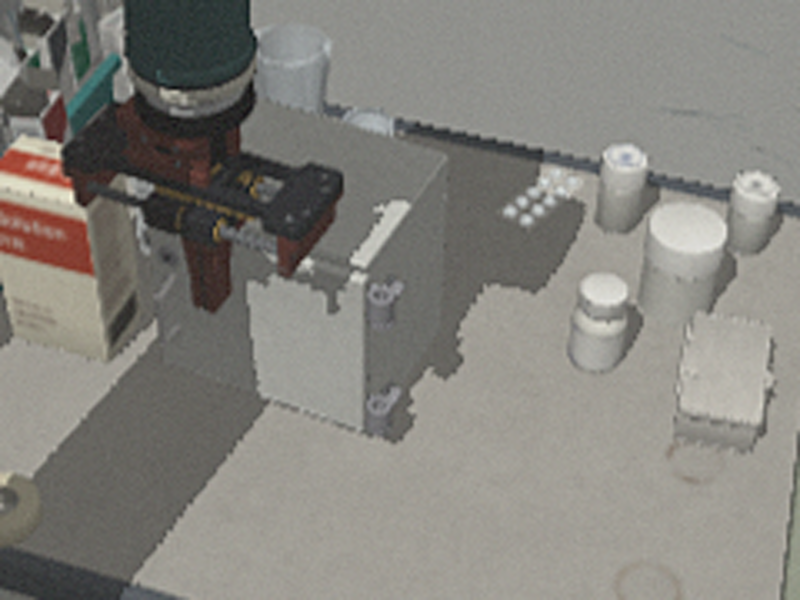

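View pics/wrist16.png

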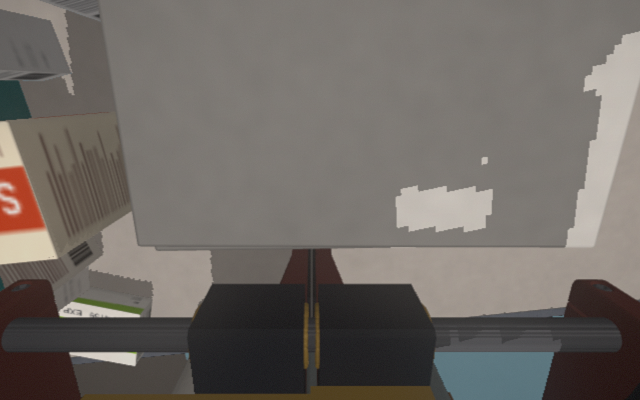

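In the wrist view the door's free edge peeks out below the roof line at the left (155–250, 248) and tapers away to the right. So the door is slightly open, which agrees with the fit. Pushing gently now.

Request:
{"name": "carry_out", "arguments": {
  "increments": [
    [0,0,0,0.003,0,0,-1],
    [0,0,0,0.006,0,0,-1],
    [0,0,0,0.007,0,0,-1],
    [0,0,0,0.008,0,0,-1],
    [0,0,0,0.009,0,0,-1],
    [0,0,0,0.0095,0,0,-1],
    [0,0,0,0.01,0,0,-1],
    [0,0,0,0.0105,0,0,-1],
    [0,0,0,0.011,0,0,-1],
    [0,0,0,0.011,0,0,-1]
  ]
}}

```text
time: 24.7
tool_pos: [0.5284, 0.058, 0.1497]
tcp_rot: [[0.993, -0.121, -0.0], [-0.121, -0.993, 0.0], [-0.0, 0.0, -1.0]]
contact_force: [0.0, 1.1, -0.5]
finger_gap: 0.0006
```

Request:
{"name": "carry_out", "arguments": {
  "increments": [
    [0,0,0,0.0002,0,0,-1],
    [0,0,0,0.0004,0,0,-1],
    [0,0,0,0.0006,0,0,-1],
    [0,0,0,0.0008,0,0,-1],
    [0,0,0,0.001,0,0,-1],
    [0,0,0,0.0012,0,0,-1],
    [0,0,0,0.0014,0,0,-1],
    [0,0,0,0.0015,0,0,-1],
    [0,0,0,0.0015,0,0,-1],
    [0,0,0,0.0015,0,0,-1]
  ]
}}

```text
time: 25.53
tool_pos: [0.5298, 0.0578, 0.1497]
tcp_rot: [[0.993, -0.121, -0.0], [-0.121, -0.993, 0.0], [-0.0, -0.0, -1.0]]
contact_force: [0.2, 0.7, 0.7]
finger_gap: 0.0005
```

```bash
python3 look.py 17 wrist:100,180,300,120
python3 - <<'E'
from h import *
s=manip.sense();y=np.radians(-7);x=np.array([np.cos(y),np.sin(y)]);w=np.array([-x[1],x[0]]);O=np.array([.6154,.0268]);d=np.array(s['tool_pos'])[:2]-O;print('cab',d@x,d@w)
E
```

```text
25.5333 [0.5298 0.0578 0.1497] xang -6.94 F [0.2 0.7 0.7] M [ 0.1   0.13 -0.  ] gap 0.0005
wrist scale 2.6666666666666665
cab -0.08880097704531488 0.02035204480988559
```

View pics/wrist17.png

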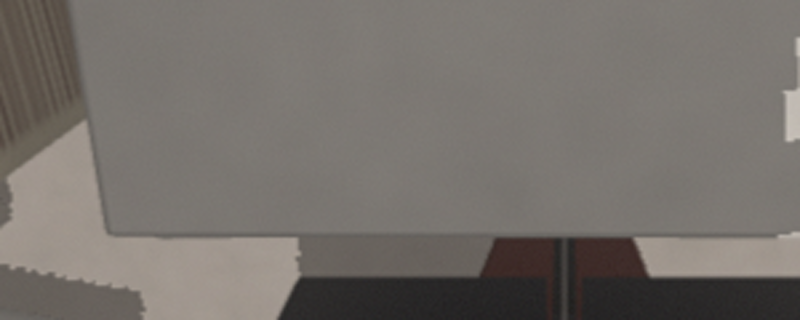

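Contact should start about here. I'll continue in small steps.

Request:
{"name": "carry_out", "arguments": {
  "increments": [
    [0,0,0,0.0003,0,0,-1],
    [0,0,0,0.0006,0,0,-1],
    [0,0,0,0.0009,0,0,-1],
    [0,0,0,0.0012,0,0,-1],
    [0,0,0,0.0015,0,0,-1],
    [0,0,0,0.0018,0,0,-1],
    [0,0,0,0.0021,0,0,-1],
    [0,0,0,0.0022,0,0,-1],
    [0,0,0,0.0022,0,0,-1],
    [0,0,0,0.0022,0,0,-1]
  ]
}}

```text
time: 26.42
tool_pos: [0.5319, 0.0576, 0.1497]
tcp_rot: [[0.993, -0.121, -0.0], [-0.121, -0.993, 0.0], [-0.0, -0.0, -1.0]]
contact_force: [-0.5, -0.2, 0.3]
finger_gap: 0.0003
```

Request:
{"name": "carry_out", "arguments": {
  "increments": [
    [0,0,0,0.0002,0,0,-1],
    [0,0,0,0.0004,0,0,-1],
    [0,0,0,0.0006,0,0,-1],
    [0,0,0,0.0008,0,0,-1],
    [0,0,0,0.001,0,0,-1],
    [0,0,0,0.0012,0,0,-1],
    [0,0,0,0.0014,0,0,-1],
    [0,0,0,0.0015,0,0,-1],
    [0,0,0,0.0015,0,0,-1],
    [0,0,0,0.0015,0,0,-1]
  ]
}}

```text
time: 27.25
tool_pos: [0.5321, 0.0575, 0.1496]
tcp_rot: [[0.993, -0.121, -0.003], [-0.121, -0.993, 0.0], [-0.003, 0.0, -1.0]]
contact_force: [-6.1, 0.9, 4.5]
finger_gap: 0.0004
```

There's a firm stop at TCP x ≈ −86.5 mm in cabinet axes, i.e. the face at −76.5, which is the shut position. Backing off to check.

Request:
{"name": "carry_out", "arguments": {
  "increments": [
    [0,0,0,-0.001,0,0,-1],
    [0,0,0,-0.003,0,0,-1],
    [0,0,0,-0.008,0,0,-1],
    [0,0,0,-0.016,0,0,-1],
    [0,0,0,-0.026,0,0,-1],
    [0,0,0,-0.038,0,0,-1],
    [0,0,0,-0.05,0,0,-1],
    [0,0,0,-0.06,0,-0.01,-1],
    [0,0,0,-0.065,0,-0.03,-1],
    [0,0,0,-0.065,0,-0.05,-1]
  ]
}}

```text
time: 28.08
tool_pos: [0.4652, 0.0655, 0.1994]
tcp_rot: [[0.993, -0.121, -0.004], [-0.121, -0.993, 0.0], [-0.004, 0.0, -1.0]]
contact_force: [0.5, 0.3, 0.3]
finger_gap: 0.0005
```

Request:
{"name": "carry_out", "arguments": {
  "increments": [
    [0,0,-0.08,-0.01,-0.005,-0.02,-1],
    [0,0,-0.16,-0.02,-0.01,-0.04,-1],
    [0,0,-0.24,-0.03,-0.02,-0.06,-1],
    [0,0,-0.32,-0.04,-0.03,-0.08,-1],
    [0,0,-0.4,-0.045,-0.04,-0.09,-1],
    [0,0,-0.48,-0.05,-0.05,-0.1,-1],
    [0,0,-0.56,-0.05,-0.055,-0.1,-1],
    [0,0,-0.63,-0.05,-0.055,-0.1,-1],
    [0,0,-0.63,-0.05,-0.055,-0.1,-1],
    [0,0,-0.63,-0.05,-0.055,-0.1,-1]
  ]
}}

```text
time: 28.92
tool_pos: [0.4249, 0.1258, 0.2995]
tcp_rot: [[0.874, 0.486, -0.0], [0.486, -0.874, -0.0], [-0.0, -0.0, -1.0]]
contact_force: [-0.7, -0.7, -0.1]
finger_gap: 0.0007
```

```bash
python3 look.py 18 scene:200,120,240,180 side:200,120,240,180 wrist
python3 - <<'E'
from h import *
for n in ['wrist','scene','side']:
    s=manip.sense();p,d=manip.camera(n);W=cloud(n,d,s)
    y=np.radians(-7);x=np.array([np.cos(y),np.sin(y)]);w=np.array([-x[1],x[0]]);O=np.array([.6154,.0268])
    L=np.stack([(W[...,:2]-O)@x,(W[...,:2]-O)@w,W[...,2]],-1)
    k=(abs(L[...,0]+.076)<.02)&(abs(L[...,1])<.08)&(L[...,2]>.03)&(L[...,2]<.155)
    q=L[k]
    for _ in range(4):
        A=np.c_[q[:,1],q[:,2],np.ones(len(q))];c=np.linalg.lstsq(A,q[:,0],rcond=None)[0];e=q[:,0]-A@c;q=q[abs(e)<.003]
    print(n,len(q),'slope y,z',c[:2].round(4),'face x centre',(c[2]+c[1]*.09).round(4))
    k=(L[...,2]>.160)&(L[...,2]<.172)&(abs(L[...,0]+.074)<.008)&(abs(L[...,1])<.09)
    print('  top',[np.percentile(L[k&(abs(L[...,1]-b)<.02)][:,2],90).round(4) for b in (-.08,-.04,0,.04,.08) if (k&(abs(L[...,1]-b)<.02)).sum()>5])
    k=(abs(L[...,2]-.18)<.006)&(abs(L[...,0])<.09)&(abs(L[...,1])<.1)
    print('  roof',cv2.minAreaRect((W[k][:,:2]*1000).astype(np.float32)))
E
```

```text
28.9167 [0.4249 0.1258 0.2995] xang 29.05 F [-0.7 -0.7 -0.1] M [-0.03  0.08 -0.02] gap 0.0007
scene scale 3.3333333333333335
side scale 3.3333333333333335
wrist 3496 slope y,z [-0.012   0.0046] face x centre -0.077
  top [np.float64(0.1687), np.float64(0.1686), np.float64(0.1686), np.float64(0.1685), np.float64(0.1685)]
  roof ((604.3179931640625, 27.667556762695312), (170.83346557617188, 120.93421936035156), 83.07201385498047)
scene 2046 slope y,z [-0.0095  0.0061] face x centre -0.0752
  top [np.float64(0.1701), np.float64(0.1701), np.float64(0.17), np.float64(0.1702), np.float64(0.1694)]
  roof ((613.6774291992188, 28.48731231689453), (172.41168212890625, 139.25091552734375), 83.07649230957031)
side 845 slope y,z [-0.0098  0.0064] face x centre -0.0754
  top [np.float64(0.1698), np.float64(0.1696), np.float64(0.1698), np.float64(0.169), np.float64(0.1692)]
  roof ((613.6342163085938, 26.441558837890625), (174.9913330078125, 136.3671875), 82.68844604492188)
```

View pics/scene18.png

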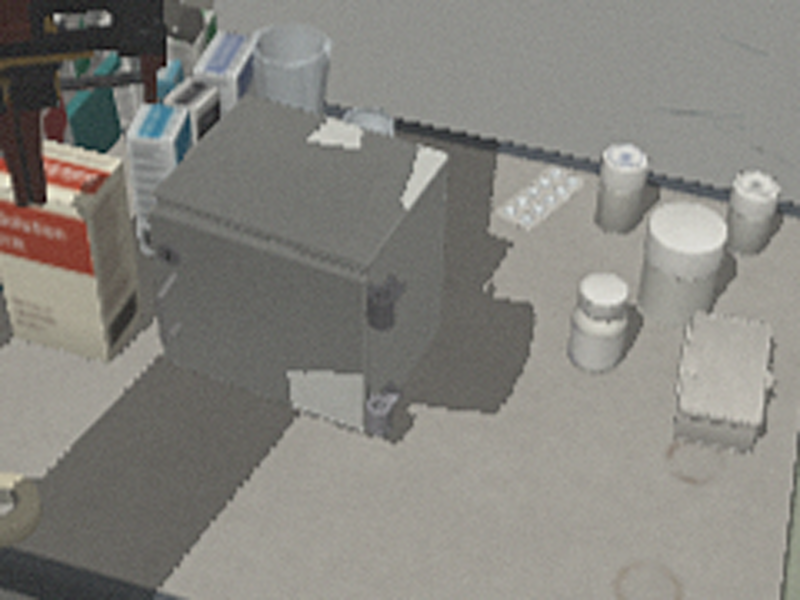

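View pics/wrist18.png

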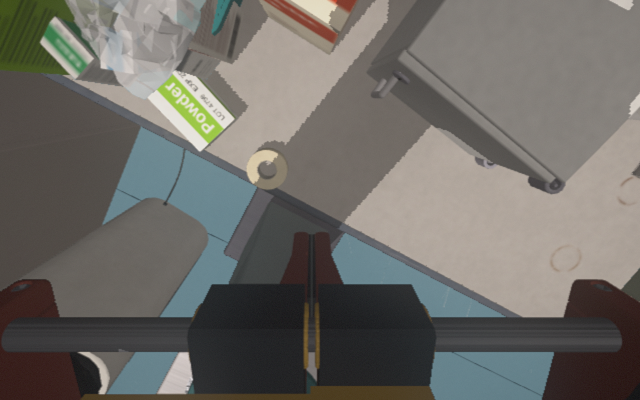

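The face angle is now about 0.010 rad in all three views (limit 0.05), the knuckles are home, and the arm touches nothing. Handing in.

Run:
```python
from cell import manip
print(manip.finish_job())
```

```text
the job is handed in; nothing more can be done
None
```

The door is back on the cabinet, seated on both pins and shut. I handed the job in at about 29 s of the 64 s allowed; no verdict is reported.

**Hanging:** I pinched the door at its top edge and lifted it level. I carried it over the pins at about 126° open and lined the bore up with the upper pin by wrist camera. Lowering it in small steps, I felt it seat at about 11 N, then released it.

**Shutting:** I pushed it shut with the closed fingers. The first push left it about 0.02 rad open, probably because the fingers met the roof edge. I turned the tool square to the door and pushed again, to a firm stop at about 6 N.

**Last checks:**

| Check | Result | Limit |
|---|---|---|
| Door angle from the cabinet front | 0.010–0.012 rad in all three cameras | 0.05 rad |
| Door face position | about 1 mm from the shut position | 9 mm (door centre) |
| Door top edge height | 168.5 mm (wrist camera), level along its width | nominal 168 mm |

- **Camera disagreement:** the scene and side cameras read the top edge 1–1.5 mm higher than the wrist camera, within their calibration.
- **Knuckles:** I judged these from that height and the pictures, not by measuring each one against its pin.
- **Other items:** the bottle and large jar on the right and the carton look unmoved in the pictures. The jar and bottle inside can't be seen behind the shut door, and I felt no force that suggested touching them.

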